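# Pry open the bar can and pack the long bars in

## Robot

A 6-joint arm with a two-finger parallel gripper is mounted at the origin on the work surface. World frame = base frame: x ahead of the robot, y to its left, z up, the work surface at z = 0. Lengths are in m, angles in rad, forces in N, time in s.
With the tool pointing down it reaches from about 0.3 to 0.75 m from the base axis. Payload 8.5 kg.
Tool frame: the origin (TCP) lies at the very end of the fingers, on their centre line; the grasp point (between the pads) lies 19 mm behind it; x points along the fingers, y is the direction in which the jaws open and shut, and the axes are right-handed (so a half turn about x gives the same grasp; the last joint's range is limited). The gripper opens to 85 mm and grips with 20 to 120 N. Pads are 22 mm wide; open, the fingers measure 114 mm over their backs; the gripper's body (76 mm by 85 mm) begins 54 mm behind the grasp point. The pads swing forward as they close: fully open they stand 13 mm farther back than shut.
Start: joints at [-1.551, 0.381, 1.297, -0, 1.464, -0.215], TCP at [0.128, -0.535, 0.231] pointing down, gripper open.
Joint ranges: [-3.11, 3.11], [-0.89, 2.33], [0.22, 2.48], [-1.42, 4.56], [0.17, 2.85], [-2.88, 2.88]. Speed limits (rad/s): [2.39, 2.39, 3.14, 3.14, 3.14, 3.14].

## Interface

Orientations are given as a 3x3 rotation matrix whose columns are the frame's x, y, z axes.
In Python, from station import state, camera, camera_info, manip gives the robot as it stands.
- The arm moves only by the tool arm_command, never from a script. Its argument "increments" is one flat list of numbers, 6 for each row, row after row: the shift along the tool's x, y, z in m, then the turn, a rotation vector about the tool's x, y, z in rad. A call has 1 to 5 rows; each row shifts and turns the commanded pose from where the row before left it, along the tool's axes as they then stand; what a row does not reach is not made up. A row lasts 1/8 s, in which the tool goes at most 62.5 mm and 10.7 degrees, less where a joint would pass 70% of its speed; a pose out of reach is approached as far as the arm can. A call is refused whole if a number of a shift passes 0.0625 or a number of a turn 0.188, either way. A call with a gripper value outside its range is refused whole. "jaw" is the opening, from -1 (shut) to 1 (fully open), set as the call begins (left out, the last holds). The fingers move at their own pace and stop on an object; "grip_force" is the grip in N (left out, the last holds). Time passes only in rows, so rows that do not move let the fingers close. It gives the time, the measured TCP pose, the force and the opening at its end, in the units of the state.
- state(): the state, without advancing time (a new reading comes with each control period).
- camera(name): name is "scene" or "top" or "wrist"; returns the picture (420x560x3 uint8, red, green, blue); there is no depth.
- camera_info(name): a dict with "mtx" (3x3 intrinsics, pixels), "pose" (4x4, takes a point from camera to world coordinates); the wrist camera has in their place "T_tool_cam" (4x4, takes a point from camera to tool coordinates, whose origin is the TCP and whose axes are the tool frame's). Camera axes: x right, y down, z forward; pixel columns grow to the right and rows downward; lengths in m; the calibration is good to about 2 mm. The wrist camera is an equidistant fisheye: a pixel r from the principal point sees the ray r / f radians off the axis. A picture is of the moment at which its call begins: read the wrist's pose just before it. camera_info takes no time and is no camera call.
- manip.finish_job(): hands the job in, once; it reports no verdict.
The state is a dict: "clock": time; "q": joint angles; "dq": joint speeds; "joint_torque": joint torques, N m; "position": TCP position; "orientation": TCP orientation; "contact_force": force on the tool from outside, world axes, zero at the start; "torque": the same for the moment, N m; "opening": opening from 0.0 (shut) to 1.0 (fully open).
Only numpy, scipy, OpenCV 4.12 (cv2) and the standard library are available. Lean on these libraries where they do the work, as an engineer would, in place of code of your own. Each camera call takes 0.05 s, during which the arm holds its last target.

## Task

Use the flat scraper to pry the cover of the round bar can open, blade under the tab, and swing it right up and over past upright; the gripper itself must not touch the cover. Lay the scraper flat on the bench clear of the can, then take the two long round bars from the leaning rack and lower each one upright into an empty place among the short bars, so that all seven stand on the can's floor. Leave the square bar in the rack, do not let the bars fall, and leave everything else on the bench where it is.

Things in the scene. Friction and masses are not known exactly. Their poses are not given: they have to be found in the camera images.
- can: round grey steel can bolted to the bench: outer diameter 112 mm, inner 104 mm, rim 100 mm up, foot flange 156 mm across and 4 mm thick, inner floor 8 mm up. Origin: centre of its underside, z up. On its -x side a strike ledge 60 mm wide (along y) reaches out to x = -71 mm, its top face at z = 90 mm, 6 mm thick. The cover's hinge is on its +x side
- hinge (a point): centre of the cover's hinge axis on the can, at can x = +60 mm, z = 100 mm; the hinge line runs along the can's y
- cover (a joint): hinge of the can's flat aluminium cover: 0 = shut, grows as it opens upward and over towards the can's +x, stop at 1.9 rad. Stiff (0.22 N m friction, cover 0.12 kg): it stays wherever it is left. A disc 116 mm across, 5 mm thick, no handle; shut, its underside is at z = 100 mm
- cover_tab (a point): middle of the outer edge, on the underside, of the cover's flat tab (56 mm wide), 136 mm from the hinge axis; moves with the cover. Shut, the tab sticks out over the strike ledge to can x = -76 mm; between tab and ledge is an open slot 10 mm high and 20 mm deep (can wall at x = -56 mm)
- liner: floor disc in the can, 100 mm across, fixed; z up. It only tells how the bars in the can are arranged: seven places, one in the middle and six round it at 34.3 mm, 60 deg apart, the first of these along its -x. Middle and first are empty, the other five hold short bars
- gap_mid (a point): centre of the empty middle place, at the height of the can's inner floor (8 mm above the bench)
- gap_side (a point): centre of the empty place in the outer circle, at the height of the can's inner floor, 34.3 mm from gap_mid on the side away from the hinge
- rack: blue sheet-metal leaning rack, fixed, its -x side roughly facing the can, 210 mm wide (y), 110 mm deep: three places 68.5 mm apart along y, each holding a bar by its lower 88 mm on a sloping plate that faces up and to +x, between 18 mm ribs. Bars lean 26 deg, upper ends towards the rack's -x; they lift out freely, straight up or along their length. Origin: on the bench under the foot of the plate, z up
- barA: one of two long ROUND steel bars, 32 mm diameter, 140 mm long, both ends bevelled 4 mm, 0.2 to 0.4 kg, at first leaning in the rack. Origin: centre of its lower end; its z axis runs along the bar to the upper end (26 deg from vertical while in the rack, the upper end leaning along the rack's -x)
- barB: one of two long ROUND steel bars, 32 mm diameter, 140 mm long, both ends bevelled 4 mm, 0.2 to 0.4 kg, at first leaning in the rack. Origin: centre of its lower end; its z axis runs along the bar to the upper end (26 deg from vertical while in the rack, the upper end leaning along the rack's -x)
- square: a SQUARE steel bar, 32 x 32 x 140 mm, in the third place of the rack (any of the three); it stays there. Origin and axes as for the round bars
- scraper: flat-bladed scraper, 180 mm long, 0.1 to 0.15 kg, lying flat on the bench: wooden handle 100 mm long (x), 24 mm wide (y), 26 mm high (z); steel blade 80 mm long, 30 mm wide, 3 mm thick, at mid height of the handle, pointing along its +x. Origin: centre of the handle's underside; the centre of mass is about 17 mm from it towards the blade
- blade_tip (a point): middle of the blade's front edge: 130 mm from the scraper's origin along x, 13 mm up
- short0: one of five short round steel bars already standing in the can, 32 mm diameter, 85 mm long, bevelled ends, loose, tops 7 mm below the rim. Origin: centre of its lower end, z along the bar
- short1: one of five short round steel bars already standing in the can, 32 mm diameter, 85 mm long, bevelled ends, loose, tops 7 mm below the rim. Origin: centre of its lower end, z along the bar
- short2: one of five short round steel bars already standing in the can, 32 mm diameter, 85 mm long, bevelled ends, loose, tops 7 mm below the rim. Origin: centre of its lower end, z along the bar
- short3: one of five short round steel bars already standing in the can, 32 mm diameter, 85 mm long, bevelled ends, loose, tops 7 mm below the rim. Origin: centre of its lower end, z along the bar
- short4: one of five short round steel bars already standing in the can, 32 mm diameter, 85 mm long, bevelled ends, loose, tops 7 mm below the rim. Origin: centre of its lower end, z along the bar
- disc: bystander, not to be disturbed: a flat cut-off disc, 110 mm across, 4 mm thick, lying on the bench. Origin: its underside
- wrench: bystander, not to be disturbed: a steel wrench lying on the bench. Origin: centre of its underside
- coupling: bystander, not to be disturbed: a steel pipe coupling standing on end, 54 mm across, 45 mm tall. Origin: its underside
- jar: bystander, not to be disturbed: a white plastic jar, 64 mm across, 90 mm tall. Origin: its underside
- carton: bystander, not to be disturbed: a heavy cardboard carton 90 x 130 x 60 mm. Origin: its underside
- angle: bystander, not to be disturbed: a piece of steel angle, 120 mm long, one leg 40 mm flat on the bench, the other 40 mm upright. Origin: its underside
Things that resemble listed ones, but are neither listed nor needed, are in the scene too. Leave any yellow look-alike of the scraper alone.

How it is judged:
By the outcome, as a careful person would: the job done as asked, in the order asked, and still so for the second after the job is handed in, with the robot touching nothing.
It also fails if it takes over 72 s, if anything falls off the work surface, if the arm or the gripper's body presses on something with over 40 N, if the wrist force passes 120 N, or if a joint passes its speed limit or range.

## Working session

There is one attempt and no reset: what is moved stays moved. The work goes in short steps, Python scripts to look and compute and a tool call to move; the robot and the scene stay as the last step left them, time stands still between calls to the robot, and variables do not carry over. Pictures are saved under pics/ and viewed, and the job is handed in when it is done.

Besides the shell and the picture viewer there is one more tool, called after "Call:" in YAML: its name, and indented under it one key for each argument. arm_command: Moves the arm, as the interface text tells. Its arguments: {"type":"object","properties":{"increments":{"type":"array"},"jaw":{"type":"number"},"grip_force":{"type":"number"}},"required":["increments"]}

```bash
ls; mkdir -p pics; python3 - <<'E'
from station import state,camera,camera_info
import cv2
s=state();print(s)
for n in ["scene","top","wrist"]:
    print(n,camera_info(n)); cv2.imwrite(f"pics/{n}0.png",camera(n)[:,:,::-1])
E
```

```text
pics
{'clock': 0.0, 'q': array([-1.55125533e+00,  3.81238146e-01,  1.29824313e+00,  9.31925965e-06,
        1.46357082e+00, -2.15327134e-01]), 'dq': array([ 1.44980725e-03,  2.09779985e-04, -7.66407137e-04, -3.14831402e-05,
       -9.00143519e-04, -4.93712277e-04]), 'joint_torque': array([ 4.02435498e-04, -4.48456085e+01, -2.31279856e+01, -1.48339195e-04,
        4.76240486e-03,  2.76189184e-05]), 'position': array([ 0.1279732 , -0.53462211,  0.23069508]), 'orientation': array([[-1.92532519e-05,  2.32713749e-01, -9.72545274e-01],
       [ 1.45934873e-03, -9.72544232e-01, -2.32713528e-01],
       [-9.99998935e-01, -1.42376320e-03, -3.20885874e-04]]), 'contact_force': array([-0.51319784, -0.27644107, -0.00227912]), 'torque': array([-0.02017132,  0.01309331, -0.00475941]), 'opening': 0.9998689675251411}
scene {'mtx': array([[379.75428058,   0.        , 272.20587246],
       [  0.        , 379.75428058, 205.69212193],
       [  0.        ,   0.        ,   1.        ]]), 'pose': array([[-0.71432017,  0.56497363, -0.4129788 ,  0.86310484],
       [ 0.69981547,  0.57479327, -0.42411202,  0.
[... 380 characters left out ...]
0.99992054, -0.00754171,  0.01010102,  0.01326655],
       [-0.00863486, -0.17401314, -0.98470547,  1.51993014],
       [ 0.        ,  0.        ,  0.        ,  1.        ]])}
wrist {'mtx': array([[325.1922621 ,   0.        , 276.35520967],
       [  0.        , 325.1922621 , 205.65283138],
       [  0.        ,   0.        ,   1.        ]]), 'T_tool_cam': array([[-7.60594938e-05, -3.21641621e-01,  9.46861480e-01,
        -1.41983376e-01],
       [ 9.99999664e-01, -7.97486497e-04, -1.90572101e-04,
         1.22849458e-03],
       [ 8.16405164e-04,  9.46861147e-01,  3.21641573e-01,
        -8.33329741e-02],
       [ 0.00000000e+00,  0.00000000e+00,  0.00000000e+00,
         1.00000000e+00]])}
```

View pics/scene0.png

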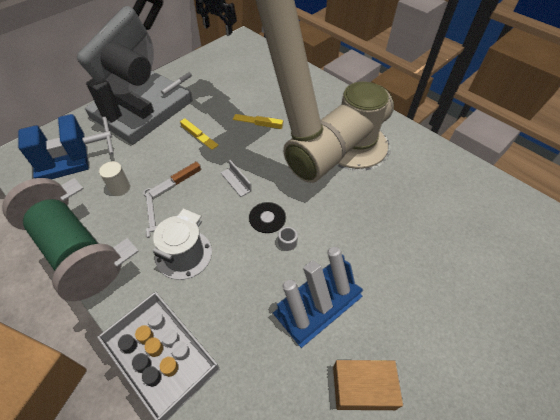

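View pics/top0.png

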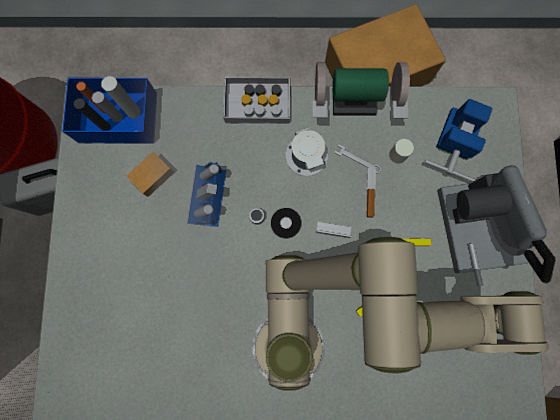

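View pics/wrist0.png

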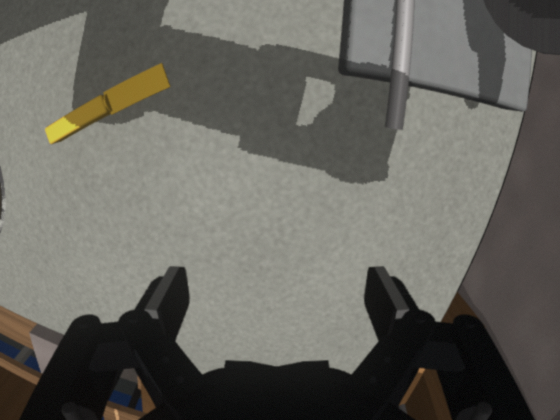

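```bash
cat > h.py <<'E'
import numpy as np,cv2
from station import state,camera,camera_info
def K(n): i=camera_info(n); return i['mtx'],i.get('pose')
def cam_pose(n,s=None):
    i=camera_info(n)
    if n!='wrist': return i['pose']
    T=np.eye(4);T[:3,:3]=s['orientation'];T[:3,3]=s['position'];return T@i['T_tool_cam']
def ray(n,uv,s=None,P=None):
    M=camera_info(n)['mtx'];P=cam_pose(n,s) if P is None else P
    x=(np.array(uv,float)-[M[0,2],M[1,2]])/M[0,0]
    if n=='wrist':
        r=np.hypot(*x); d=np.array([x[0]/r*np.sin(r),x[1]/r*np.sin(r),np.cos(r)]) if r>1e-9 else np.array([0,0,1.])
    else: d=np.array([x[0],x[1],1])
    d=P[:3,:3]@d;return P[:3,3],d/np.linalg.norm(d)
def onz(n,uv,z,s=None,P=None):
    o,d=ray(n,uv,s,P);return o+d*(z-o[2])/d[2]
def proj(n,X,s=None,P=None):
    M=camera_info(n)['mtx'];P=cam_pose(n,s) if P is None else P
    X=np.atleast_2d(X);c=(X-P[:3,3])@P[:3,:3]
    if n=='wrist':
        r=np.hypot(c[:,0],c[:,1]);th=np.arctan2(r,c[:,2]);k=np.where(r>1e-12,th/np.maximum(r,1e-12),0)
        return np.c_[c[:,0]*k,c[:,1]*k]*M[0,0]+[M[0,2],M[1,2]]
    return c[:,:2]/c[:,2:]*M[0,0]+[M[0,2],M[1,2]]
def tri(rays):
    A=np.zeros((3,3));b=np.zeros(3)
    for o,d in rays:
        Q=np.eye(3)-np.outer(d,d);A+=Q;b+=Q@o
    X=np.linalg.solve(A,b);return X,[np.linalg.norm(np.cross(X-o,d)) for o,d in rays]
def crop(img,x0,y0,x1,y1,f,name,grid=10):
    c=cv2.resize(img[y0:y1,x0:x1],None,fx=f,fy=f,interpolation=cv2.INTER_CUBIC)[:,:,::-1].copy()
    for x in range((x0//grid+1)*grid,x1,grid):
        cv2.line(c,((x-x0)*f,0),((x-x0)*f,4),(0,0,255),1); cv2.putText(c,str(x),((x-x0)*f-8,14),0,.32,(0,0,255),1)
    for y in range((y0//grid+1)*grid,y1,grid):
        cv2.line(c,(0,(y-y0)*f),(4,(y-y0)*f),(0,0,255),1); cv2.putText(c,str(y),(5,(y-y0)*f+4),0,.32,(0,0,255),1)
    cv2.imwrite(name,c)
E
python3 - <<'E'
from h import *
t=cv2.imread('pics/top0.png')[:,:,::-1];s=cv2.imread('pics/scene0.png')[:,:,::-1]
crop(t,280,115,430,225,5,'pics/t1.png');crop(s,130,150,265,275,5,'pics/s1.png')
crop(t,180,140,310,245,6,'pics/t2.png');crop(s,240,190,380,350,5,'pics/s2.png')
E
```

```text
(no output)
```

View pics/t1.png

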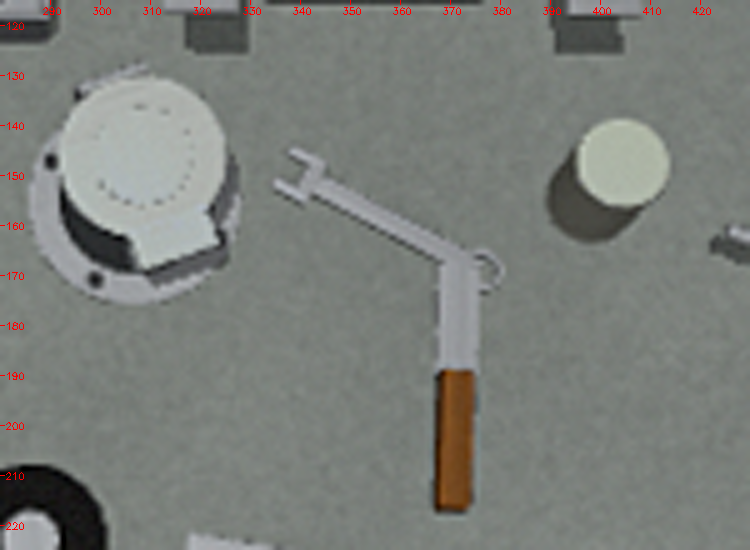

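View pics/s1.png

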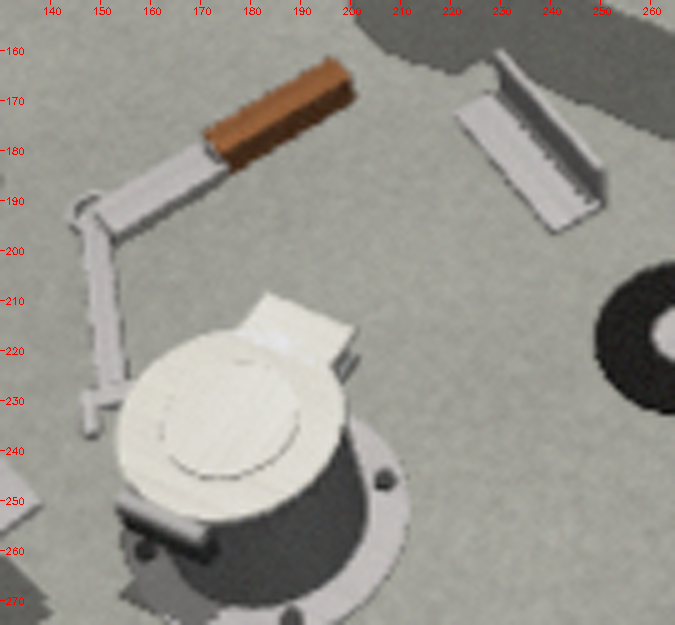

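View pics/t2.png

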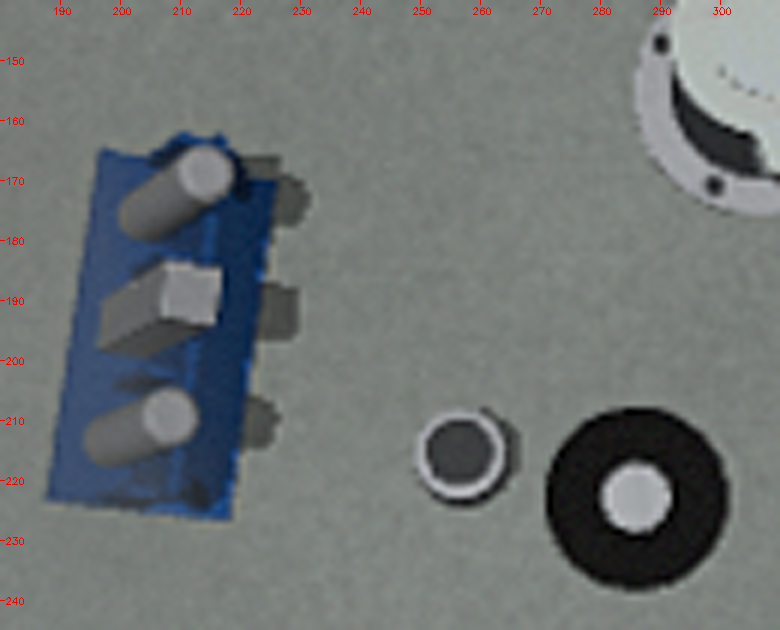

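View pics/s2.png

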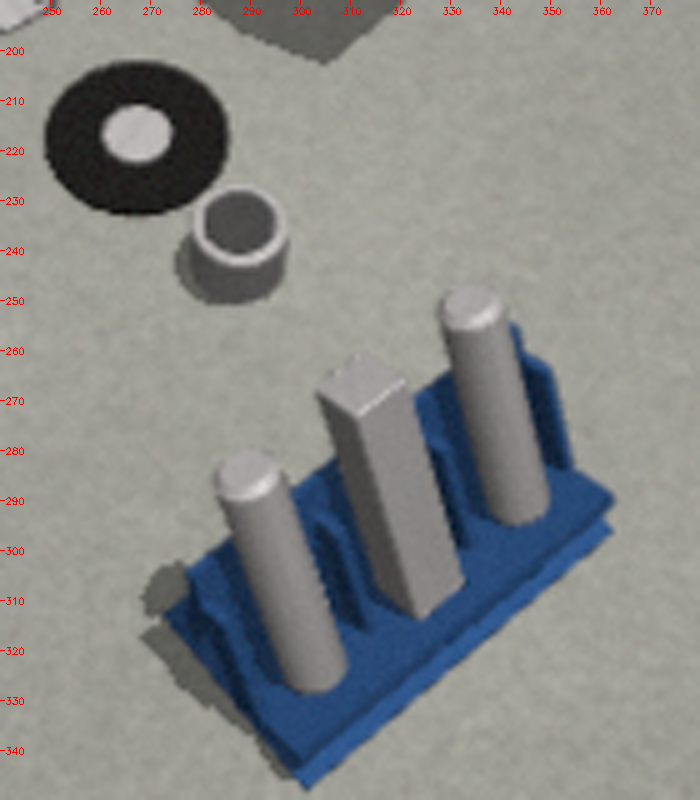

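```bash
python3 - <<'E'
from h import *
np.set_printoptions(precision=4,suppress=True)
T=lambda n,a,b:print(n,*tri([ray('top',a),ray('scene',b)]))
# scraper handle corners top z=.026
print('tabs'); 
T('handle end A',(367.5,215.5),(196,161)); T('handle end B',(373.5,215.7),(200.5,169))
for p in [(367.8,215),(374.5,215.5),(368.3,189),(374.8,189)]: print('h top',onz('top',p,.026))
for p in [(196.3,161.5),(171,176.5),(200.5,167),(175.5,181)]: print('h sc',onz('scene',p,.026))
for p in [(368.5,168),(375.5,168)]: print('tip top',onz('top',p,.0145))
for p in [(148.5,191.5),(153,198)]: print('tip sc',onz('scene',p,.0145))
# tab corners
T('tabL',(309.7,168.8),(250.3/5*5,216)) if 0 else None
T('tab corner1',(309.7,168.8),(200.7,216)); T('tab corner2',(323.5,163.5),(183.5,208.5))
for p in [(309.7,168.8),(323.5,163.5)]: print(onz('top',p,.105))
for p in [(200.7,216),(183.5,208.5)]: print(onz('scene',p,.105))
T('cover centre',(308.7,147.2),(175.7,235))
# bars
T('bar1 top',(214.5,169),(334.5,251.5));T('bar2 top',(208.3,208.8),(249.8,285));T('sq',(212,288-  -0 if 0 else 289.5-0) if 0 else (212,289.2/1) if 0 else (212,289-0) if 0 else (212,290-0) if 0 else (211.8,288.5) if 0 else (211.8,290) if 0 else (212,188+1),(312,267))
E
```

```text
tabs
handle end A [ 0.4522 -0.2793  0.0372] [np.float64(0.005881337822716931), np.float64(0.0058813378227171595)]
handle end B [ 0.4488 -0.2996 -0.0158] [np.float64(0.010012789894710057), np.float64(0.010012789894710009)]
h top [ 0.4515 -0.2784  0.026 ]
h top [ 0.4499 -0.3018  0.026 ]
h top [ 0.5448 -0.2826  0.026 ]
h top [ 0.545  -0.3056  0.026 ]
h sc [ 0.4513 -0.2916  0.026 ]
h sc [ 0.5469 -0.2964  0.026 ]
h sc [ 0.4564 -0.2633  0.026 ]
h sc [ 0.5478 -0.2715  0.026 ]
tip top [ 0.6249 -0.2876  0.0145]
tip top [ 0.6251 -0.3128  0.0145]
tip sc [ 0.6279 -0.3048  0.0145]
tip sc [ 0.6323 -0.2739  0.0145]
tab corner1 [ 0.5969 -0.0698  0.0932] [np.float64(0.002329478425156432), np.float64(0.002329478425156317)]
tab corner2 [ 0.6155 -0.1176  0.0981] [np.float64(0.000958384344799842), np.float64(0.000958384344799774)]
[ 0.5953 -0.0708  0.105 ]
[ 0.6142 -0.1176  0.105 ]
[ 0.5992 -0.0601  0.105 ]
[ 0.6169 -0.1118  0.105 ]
cover centre [ 0.6773 -0.0687  0.0884] [np.float64(0.0003467412047916315), np.float64(0.00034674120479135674)]
bar1 top [0.5304 0.2623 0.2584] [np.float64(0.041317359776476256), np.float64(0.04131735977647635)]
bar2 top [0.5446 0.2162 0.0412] [np.float64(0.10029524166551164), np.float64(0.10029524166551164)]
sq [0.5151 0.2537 0.1359] [np.float64(0.0014074941902155048), np.float64(0.001407494190215386)]
```

```bash
cat >> h.py <<'E'
from scipy.spatial.transform import Rotation as Ro
def Rz(az,tilt=0): # tool x down, tool z horizontal at azimuth az; tilt about tool y afterwards
    z=np.array([np.cos(az),np.sin(az),0]);x=np.array([0,0,-1.]);y=np.cross(z,x)
    return np.c_[x,y,z]@Ro.from_euler('y',tilt).as_matrix()
def plan(p,R,n=None,s=None,vmax=.05,wmax=.17,cur=None):
    s=s or state()
    p0,R0=(s['position'],s['orientation']) if cur is None else cur
    p=np.array(p,float); w=Ro.from_matrix(R0.T@R).as_rotvec()
    if n is None: n=int(max(np.ceil(np.abs(w).max()/wmax),np.ceil(np.linalg.norm(p-p0)/vmax),1))
    rows=[];Rc=R0.copy()
    for i in range(n):
        d=Rc.T@(p-p0)/n; rows.append(np.r_[d,w/n]); Rc=Rc@Ro.from_rotvec(w/n).as_matrix()
    for k in range(0,n,5): print(np.array2string(np.round(np.array(rows[k:k+5]).ravel(),4),separator=',',max_line_width=400).replace('\n',''))
def st(s=None):
    s=s or state();np.set_printoptions(precision=4,suppress=True)
    print('t',round(s['clock'],2),'p',s['position'],'q',s['q'],'F',s['contact_force'],'op',round(s['opening'],3));print(s['orientation'])
E
python3 - <<'E'
from h import *
plan([.47,-.29,.24],Rz(-.05),n=18)
E
```

```text
[-5.000e-04,-8.800e-03,-2.160e-02,-1.587e-01,-1.000e-04,-0.000e+00,-5.000e-04,-5.300e-03,-2.280e-02,-1.587e-01,-1.000e-04,-0.000e+00,-5.000e-04,-1.600e-03,-2.330e-02,-1.587e-01,-1.000e-04,-0.000e+00,-5.000e-04, 2.100e-03,-2.330e-02,-1.587e-01,-1.000e-04,-0.000e+00,-5.000e-04, 5.800e-03,-2.260e-02,-1.587e-01,-1.000e-04,-0.000e+00]
[-5.000e-04, 9.300e-03,-2.150e-02,-1.587e-01,-1.000e-04,-0.000e+00,-5.000e-04, 1.250e-02,-1.970e-02,-1.587e-01,-1.000e-04,-0.000e+00,-5.000e-04, 1.550e-02,-1.750e-02,-1.587e-01,-1.000e-04,-0.000e+00,-5.000e-04, 1.810e-02,-1.480e-02,-1.587e-01,-1.000e-04,-0.000e+00,-5.000e-04, 2.020e-02,-1.180e-02,-1.587e-01,-1.000e-04,-0.000e+00]
[-5.000e-04, 2.180e-02,-8.400e-03,-1.587e-01,-1.000e-04,-0.000e+00,-5.000e-04, 2.280e-02,-4.900e-03,-1.587e-01,-1.000e-04,-0.000e+00,-5.000e-04, 2.330e-02,-1.200e-03,-1.587e-01,-1.000e-04,-0.000e+00,-5.000e-04, 2.320e-02, 2.500e-03,-1.587e-01,-1.000e-04,-0.000e+00,-5.000e-04, 2.250e-02, 6.100e-03,-1.587e-01,-1.000e-04,-0.000e+00]
[-5.000e-04, 2.130e-02, 9.600e-03,-1.587e-01,-1.000e-04,-0.000e+00,-5.000e-04, 1.950e-02, 1.290e-02,-1.587e-01,-1.000e-04,-0.000e+00,-5.000e-04, 1.720e-02, 1.580e-02,-1.587e-01,-1.000e-04,-0.000e+00]
```

Call:
arm_command:
  increments: [-0.0005,-0.009,-0.022,-0.159,0,0,-0.0005,-0.005,-0.023,-0.159,0,0,-0.0005,-0.0015,-0.0235,-0.159,0,0,-0.0005,0.002,-0.0235,-0.159,0,0,-0.0005,0.006,-0.0225,-0.159,0,0]

```text
clock: 0.78
position: [0.2245, -0.4662, 0.2336]
orientation: [[-0.0, 0.86, -0.51], [0.001, -0.51, -0.86], [-1.0, -0.0, -0.0]]
contact_force: [0.8, 0.8, 0.2]
opening: 0.999
```

Call:
arm_command:
  increments: [-0.0005,0.009,-0.0215,-0.159,0,0,-0.0005,0.0125,-0.0195,-0.159,0,0,-0.0005,0.0155,-0.0175,-0.159,0,0,-0.0005,0.018,-0.015,-0.159,0,0,-0.0005,0.02,-0.012,-0.159,0,0]

```text
clock: 1.4
position: [0.3188, -0.3977, 0.2361]
orientation: [[-0.0, 0.967, 0.256], [0.0, 0.256, -0.967], [-1.0, -0.0, -0.001]]
contact_force: [0.0, 0.0, 0.1]
opening: 0.998
```

Call:
arm_command:
  increments: [-0.0005,0.022,-0.0085,-0.159,0,0,-0.0005,0.023,-0.005,-0.159,0,0,-0.0005,0.0235,-0.001,-0.159,0,0,-0.0005,0.023,0.0025,-0.159,0,0,-0.0005,0.0225,0.006,-0.159,0,0]

```text
clock: 2.02
position: [0.4139, -0.3293, 0.2386]
orientation: [[-0.0, 0.494, 0.87], [0.0, 0.87, -0.494], [-1.0, 0.0, -0.001]]
contact_force: [-0.2, -0.8, 0.7]
opening: 1.003
```

Call:
arm_command:
  increments: [-0.0005,0.0215,0.0095,-0.159,0,0,-0.0005,0.0195,0.013,-0.159,0,0,-0.0005,0.017,0.016,-0.159,0,0,0,0,0,0,0,0]

```text
clock: 2.52
position: [0.4711, -0.2882, 0.24]
orientation: [[-0.0, 0.043, 0.999], [0.0, 0.999, -0.043], [-1.0, 0.0, -0.0]]
contact_force: [-0.6, -0.2, 0.3]
opening: 1.002
```

```bash
python3 - <<'E'
from h import *
import pickle
s=state();st(s);im=camera('wrist');pickle.dump(s,open('w1.pkl','wb'));cv2.imwrite('pics/w1.png',im[:,:,::-1])
E
```

```text
t 2.52 p [ 0.4711 -0.2882  0.24  ] q [-0.7634  0.3789  1.2745  0.0001  1.4887 -2.2908] F [-0.5778 -0.2391  0.2519] op 1.002
[[-0.0004  0.0434  0.9991]
 [ 0.0005  0.9991 -0.0434]
 [-1.      0.0004 -0.0004]]
```

View pics/w1.png

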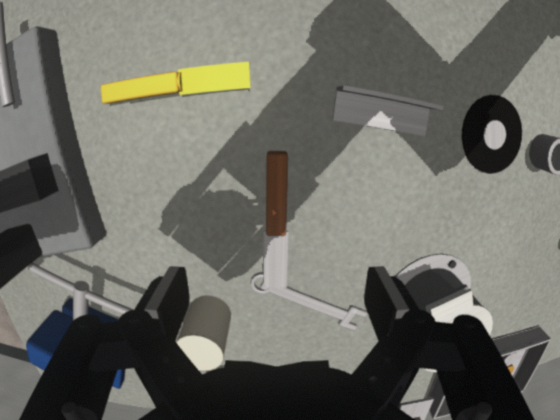

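```bash
python3 - <<'E'
from h import *
im=cv2.imread('pics/w1.png')[:,:,::-1]
crop(im,230,135,340,305,4,'pics/w1a.png');crop(im,380,235,520,345,5,'pics/w1b.png')
E
```

```text
(no output)
```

View pics/w1a.png

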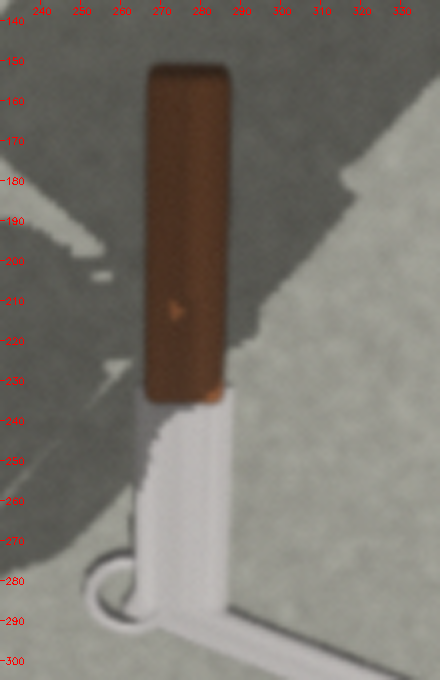

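View pics/w1b.png

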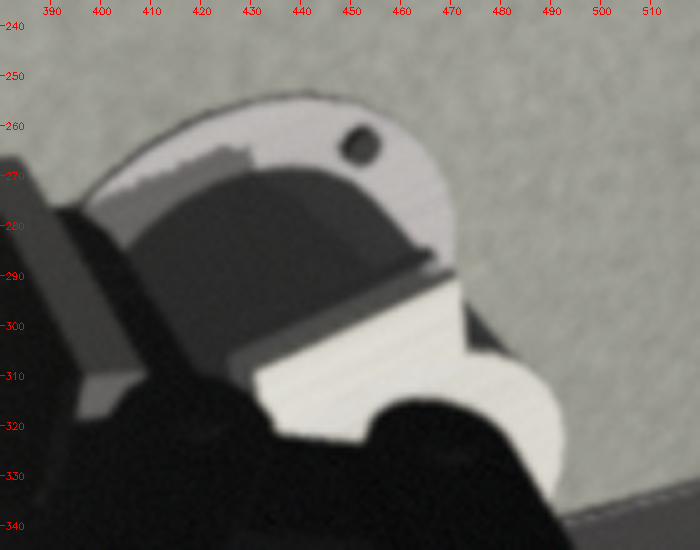

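```bash
python3 - <<'E'
from h import *
import pickle
np.set_printoptions(precision=4,suppress=True)
s=pickle.load(open('w1.pkl','rb'))
L=[(267.5,154),(287.5,154),(266.2,234),(286,233)]
for p in L: print('hand',onz('wrist',p,.026,s))
for p in [(263,288),(287,287)]: print('tip',onz('wrist',p,.0145,s))
for p in [(431,309.5),(471.5,291)]: print('tab',onz('wrist',p,.105,s))
# width implied at other heights
for z in (.0,.013,.026,.04): a,b=[onz('wrist',p,z,s) for p in L[:2]];print(z,np.linalg.norm(a-b))
c=[tri([ray('wrist',a,s),ray('top',b)]) for a,b in [((431,309.5),(323.5,163.5)),((471.5,291),(309.7,168.8))]];print(c)
c=[tri([ray('wrist',a,s),ray('scene',b)]) for a,b in [((431,309.5),(183.5,208.5)),((471.5,291),(200.7,216))]];print(c)
E
```

```text
hand [ 0.449  -0.2981  0.026 ]
hand [ 0.45  -0.276  0.026]
hand [ 0.5449 -0.3047  0.026 ]
hand [ 0.5446 -0.281   0.026 ]
tip [ 0.6289 -0.3141  0.0145]
tip [ 0.6287 -0.282   0.0145]
tab [ 0.6172 -0.1173  0.105 ]
tab [ 0.5992 -0.065   0.105 ]
0.0 0.02373395042555938
0.013 0.022926245905545758
0.026 0.02211854138553219
0.04 0.02124870574859451
[(array([ 0.6145, -0.118 ,  0.107 ]), [np.float64(0.0010347039899902687), np.float64(0.0010347039899901943)]), (array([ 0.5936, -0.0705,  0.112 ]), [np.float64(0.00024285456488648717), np.float64(0.00024285456488645313)])]
[(array([ 0.6174, -0.115 ,  0.1026]), [np.float64(0.0018029771126099076), np.float64(0.0018029771126097554)]), (array([ 0.5996, -0.0625,  0.1028]), [np.float64(0.0014099840284722582), np.float64(0.001409984028472172)])]
```

```bash
python3 - <<'E'
from h import *
plan([.508,-.2905,.05],Rz(-.062),n=5)
plan([.508,-.2905,.004],Rz(-.062),n=3,cur=(np.array([.508,-.2905,.05]),Rz(-.062)))
E
```

```text
[ 0.038 ,-0.    , 0.0075, 0.0032,-0.0001,-0.0001, 0.038 , 0.    , 0.0075, 0.0032,-0.0001,-0.0001, 0.038 , 0.    , 0.0075, 0.0032,-0.0001,-0.0001, 0.038 , 0.0001, 0.0075, 0.0032,-0.0001,-0.0001, 0.038 , 0.0001, 0.0075, 0.0032,-0.0001,-0.0001]
[0.0153,0.    ,0.    ,0.    ,0.    ,0.    ,0.0153,0.    ,0.    ,0.    ,0.    ,0.    ,0.0153,0.    ,0.    ,0.    ,0.    ,0.    ]
```

Call:
arm_command:
  increments: [0.038,0,0.0075,0.003,0,0,0.038,0,0.0075,0.003,0,0,0.038,0,0.0075,0.003,0,0,0.038,0,0.0075,0.003,0,0,0.038,0,0.0075,0.003,0,0]

```text
clock: 3.2
position: [0.5074, -0.2917, 0.0492]
orientation: [[-0.0, 0.064, 0.998], [-0.0, 0.998, -0.064], [-1.0, -0.0, -0.0]]
contact_force: [0.2, -0.2, 0.2]
opening: 0.999
```

Call:
arm_command:
  increments: [0.015,0,0,0,0,0,0.015,0,0,0,0,0,0.0155,0,0,0,0,0,0,0,0,0,0,0]

```text
clock: 3.7
position: [0.5075, -0.2908, 0.0042]
orientation: [[-0.001, 0.06, 0.998], [0.001, 0.998, -0.06], [-1.0, 0.001, -0.001]]
contact_force: [0.7, -0.3, -0.8]
opening: 0.997
```

Call:
arm_command:
  increments: [0,0,0,0,0,0,0,0,0,0,0,0,0,0,0,0,0,0,0,0,0,0,0,0]
  jaw: -1
  grip_force: 100

```text
clock: 4.2
position: [0.5082, -0.2911, 0.0055]
orientation: [[0.001, 0.06, 0.998], [-0.001, 0.998, -0.06], [-1.0, -0.001, 0.001]]
contact_force: [-1.3, 0.5, 4.5]
opening: 0.256
```

```bash
python3 - <<'E'
from h import *
st()
E
```

```text
t 4.2 p [ 0.5082 -0.2911  0.0055] q [-0.7222  0.6876  1.4789 -0.      0.9739 -2.2332] F [-1.3221  0.5447  4.5375] op 0.256
[[ 0.0008  0.0597  0.9982]
 [-0.0008  0.9982 -0.0597]
 [-1.     -0.0007  0.0008]]
```

```bash
python3 - <<'E'
from h import *
p=np.array([.508,-.291,.155])
plan([.466,-.1425,.14],Rz(.345),n=6,cur=(p,Rz(-.06)))
E
```

```text
[ 0.0025, 0.0243,-0.0085,-0.0675, 0.    , 0.    , 0.0025, 0.0248,-0.0068,-0.0675, 0.    , 0.    , 0.0025, 0.0252,-0.0051,-0.0675, 0.    , 0.    , 0.0025, 0.0255,-0.0034,-0.0675, 0.    , 0.    , 0.0025, 0.0257,-0.0017,-0.0675, 0.    , 0.    ]
[ 0.0025, 0.0257, 0.    ,-0.0675, 0.    , 0.    ]
```

Call:
arm_command:
  increments: [-0.03,0,0,0,0,0,-0.06,0,0,0,0,0,-0.06,0,0,0,0,0]

```text
clock: 4.58
position: [0.5076, -0.2906, 0.1563]
orientation: [[-0.001, 0.06, 0.998], [0.001, 0.998, -0.06], [-1.0, 0.001, -0.001]]
contact_force: [0.8, -0.6, -1.5]
opening: 0.257
```

Call:
arm_command:
  increments: [0.0025,0.0245,-0.0085,-0.0675,0,0,0.0025,0.025,-0.007,-0.0675,0,0,0.0025,0.025,-0.005,-0.0675,0,0,0.0025,0.0255,-0.0035,-0.0675,0,0,0.0025,0.0255,-0.0015,-0.0675,0,0]

```text
clock: 5.2
position: [0.4725, -0.1662, 0.1422]
orientation: [[-0.0, -0.276, 0.961], [0.0, 0.961, 0.276], [-1.0, 0.0, -0.0]]
contact_force: [0.2, -0.3, -1.3]
opening: 0.254
```

Call:
arm_command:
  increments: [0.0025,0.0255,0,-0.0675,0,0,0,0,0,0,0,0]

```text
clock: 5.45
position: [0.4655, -0.1413, 0.1398]
orientation: [[-0.001, -0.34, 0.941], [0.0, 0.941, 0.34], [-1.0, 0.001, -0.001]]
contact_force: [0.2, 0.1, -1.5]
opening: 0.258
```

```bash
python3 - <<'E'
from h import *
import pickle
s=state();st(s);im=camera('wrist');pickle.dump(s,open('w2.pkl','wb'));cv2.imwrite('pics/w2.png',im[:,:,::-1])
b=camera('scene');cv2.imwrite('pics/s3.png',b[:,:,::-1]);crop(b,120,150,280,270,5,'pics/s3a.png')
E
```

```text
t 5.45 p [ 0.4655 -0.1413  0.1398] q [-0.5387  0.3651  1.6164  0.      1.161  -2.4562] F [ 0.2317  0.0959 -1.5431] op 0.258
[[-0.0008 -0.3398  0.9405]
 [ 0.0005  0.9405  0.3398]
 [-1.      0.0007 -0.0005]]
```

View pics/w2.png

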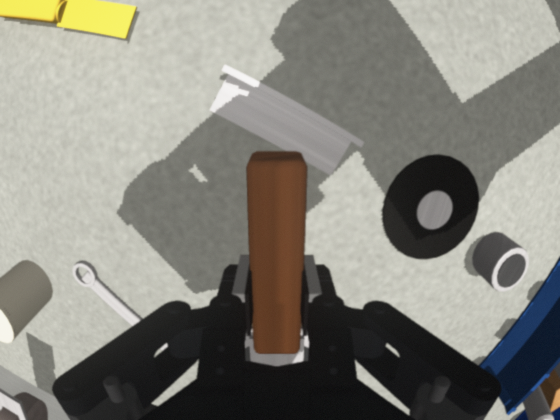

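View pics/s3a.png

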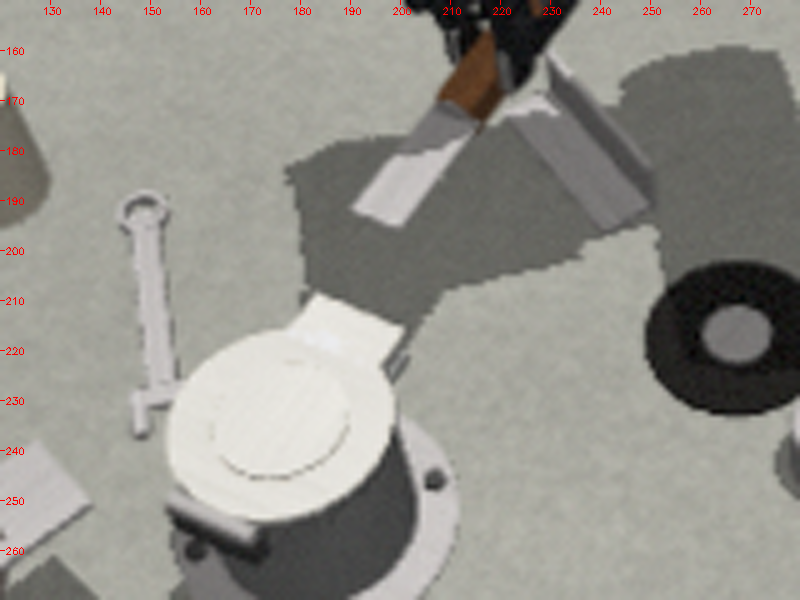

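```bash
python3 - <<'E'
from h import *
import pickle
np.set_printoptions(precision=4,suppress=True)
s=pickle.load(open('w2.pkl','rb'))
p=s['position'];R=s['orientation']
for z in (.14,.149):
  a=onz('scene',(190.4,191.6),z);b=onz('scene',(200,195.4),z);m=(a+b)/2
  print(z,a,b,np.linalg.norm(a-b),'tool rel',R.T@(m-p))
pr=[p+R@np.array([-.009,dy,.121]) for dy in(-.015,.015)]
print(proj('scene',pr))
a=onz('scene',(184,208.5),.105);b=onz('scene',(200.7,216),.105);print('tab',a,b,(a+b)/2)
# can foot flange check with top camera
E
```

```text
0.14 [ 0.5811 -0.1186  0.14  ] [ 0.5708 -0.0907  0.14  ] 0.02979772133151297 tool rel [-0.0003 -0.0031  0.1164]
0.149 [ 0.5843 -0.1118  0.149 ] [ 0.5741 -0.0841  0.149 ] 0.02945782546889101 tool rel [-0.0093  0.0021  0.1217]
[[189.807  191.1442]
 [199.537  195.0409]]
tab [ 0.616  -0.1109  0.105 ] [ 0.5992 -0.0601  0.105 ] [ 0.6076 -0.0855  0.105 ]
```

Call:
arm_command:
  increments: [0.018,0.0005,0,0,0,0,0.018,0.0005,0,0,0,0,0.0172,0,0,0,0,0,0,0,0,0,0,0]

```text
clock: 6.05
position: [0.4655, -0.1422, 0.0859]
orientation: [[-0.002, -0.337, 0.942], [0.001, 0.942, 0.337], [-1.0, 0.001, -0.001]]
contact_force: [-0.4, 0.3, -0.1]
opening: 0.254
```

```bash
python3 - <<'E'
from h import *
s=state();st(s)
b=camera('scene');crop(b,150,150,250,240,8,'pics/s4a.png')
p=s['position'];R=s['orientation'];print(proj('scene',[p+R@np.array([-.0085,dy,.121]) for dy in(-.015,.015)]))
E
```

```text
t 6.05 p [ 0.4655 -0.1422  0.0859] q [-0.5403  0.4407  1.6856 -0.0001  1.0172 -2.4547] F [-0.4346  0.2815 -0.0828] op 0.254
[[-0.0017 -0.3369  0.9415]
 [ 0.0009  0.9415  0.3369]
 [-1.      0.0014 -0.0013]]
[[193.0093 203.2974]
 [202.3256 207.1381]]
```

View pics/s4a.png

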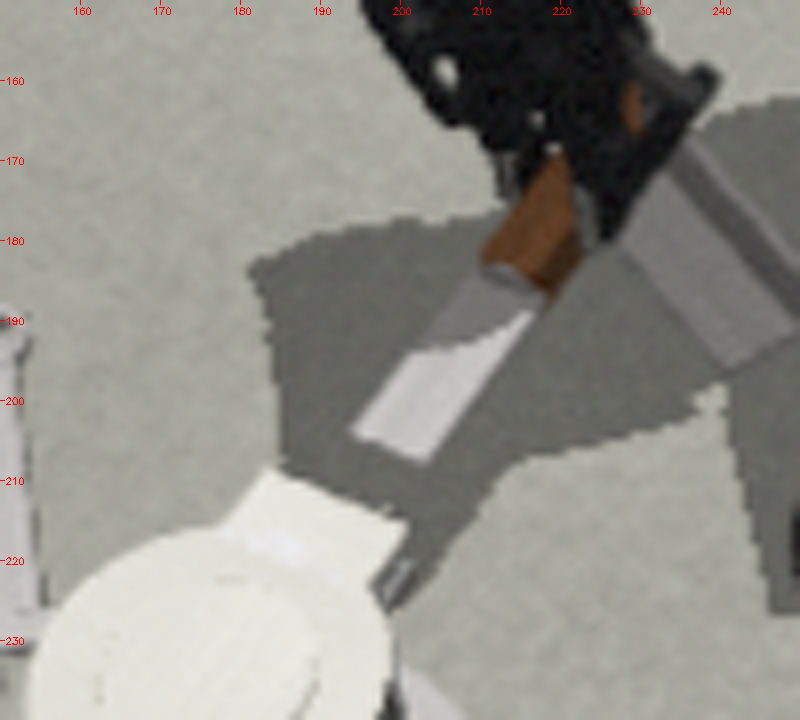

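Call:
arm_command:
  increments: [-0.0005,0.001,0.012,0,0,0,0,0,0.012,0,0,0,0,0,0.01,0,0,0,0,0,0.008,0,0,0,0,0,0,0,0,0]

```text
clock: 6.72
position: [0.5053, -0.1262, 0.087]
orientation: [[0.0, -0.339, 0.941], [-0.0, 0.941, 0.339], [-1.0, -0.0, 0.0]]
contact_force: [-0.3, -0.5, -0.8]
opening: 0.26
```

```bash
python3 - <<'E'
from h import *
s=state();st(s)
b=camera('scene');crop(b,150,150,250,240,8,'pics/s5a.png')
E
```

```text
t 6.72 p [ 0.5053 -0.1262  0.087 ] q [-0.4723  0.4859  1.5924 -0.      1.0633 -2.389 ] F [-0.3025 -0.4615 -0.8347] op 0.26
[[ 0.0001 -0.3391  0.9408]
 [-0.0001  0.9408  0.3391]
 [-1.     -0.0001  0.    ]]
```

View pics/s5a.png

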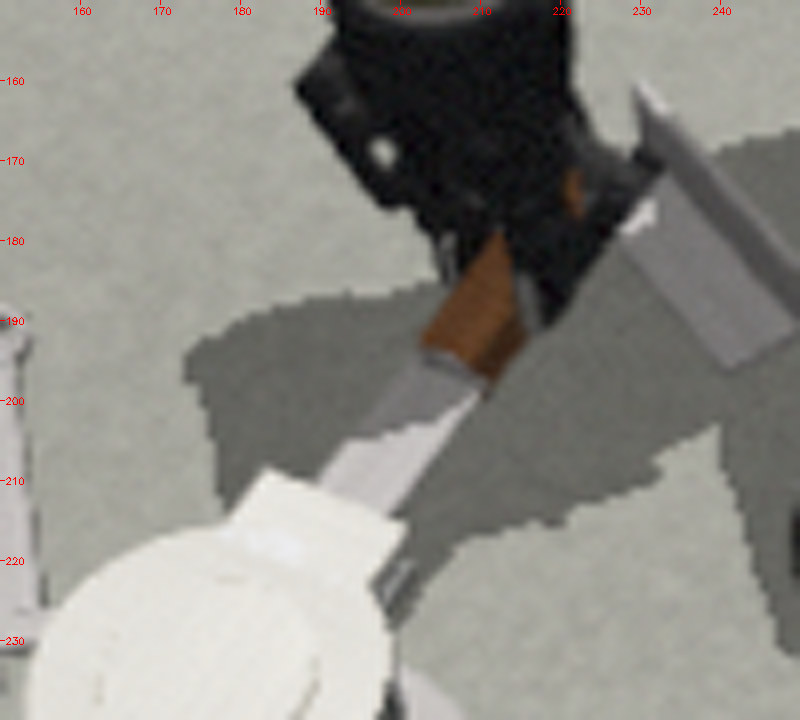

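```bash
python3 - <<'E'
from h import *
th=np.linspace(0,1.78,18); r=np.interp(th,[0,.3,1.78],[.124,.122,.112])
x=-r*np.cos(th); z=r*np.sin(th)+np.interp(th,[0,.1],[-.003,.0]); 
dx=np.diff(x);dz=np.diff(z)
for i in range(17): print(round(th[i+1],2),round(-dz[i],4),round(dx[i],4),round(x[i+1]+.06,4),round(z[i+1]+.1,3))
E
```

```text
0.1 -0.0159 0.0014 -0.0626 0.113
0.21 -0.0126 0.0027 -0.0599 0.125
0.31 -0.0122 0.004 -0.0559 0.138
0.42 -0.0116 0.0052 -0.0507 0.149
0.52 -0.0109 0.0064 -0.0444 0.16
0.63 -0.0102 0.0074 -0.0369 0.17
0.73 -0.0093 0.0084 -0.0285 0.18
0.84 -0.0083 0.0093 -0.0192 0.188
0.94 -0.0072 0.01 -0.0092 0.195
1.05 -0.0061 0.0107 0.0015 0.201
1.15 -0.0049 0.0112 0.0127 0.206
1.26 -0.0037 0.0116 0.0243 0.21
1.36 -0.0024 0.0118 0.0361 0.212
1.47 -0.0012 0.0119 0.048 0.213
1.57 0.0001 0.0119 0.06 0.213
1.68 0.0013 0.0118 0.0718 0.212
1.78 0.0025 0.0115 0.0833 0.21
```

Call:
arm_command:
  increments: [-0.016,0,0.0015,0,0,0,-0.0125,0,0.0025,0,0,0,-0.012,0,0.004,0,0,0,-0.0115,0,0.005,0,0,0,-0.011,0,0.0065,0,0,0]

```text
clock: 7.4
position: [0.5235, -0.1198, 0.1509]
orientation: [[-0.0, -0.338, 0.941], [-0.0, 0.941, 0.338], [-1.0, -0.0, -0.0]]
contact_force: [-3.6, -1.3, -3.4]
opening: 0.26
```

```bash
python3 - <<'E'
from h import *
s=state();st(s)
b=camera('scene');crop(b,130,130,250,240,6,'pics/s6a.png')
E
```

```text
t 7.4 p [ 0.5235 -0.1198  0.1509] q [-0.4454  0.4312  1.4648 -0.0001  1.2457 -2.3613] F [-3.5612 -1.3384 -3.439 ] op 0.26
[[-0.0001 -0.3383  0.941 ]
 [-0.0001  0.941   0.3383]
 [-1.     -0.0001 -0.0001]]
```

View pics/s6a.png

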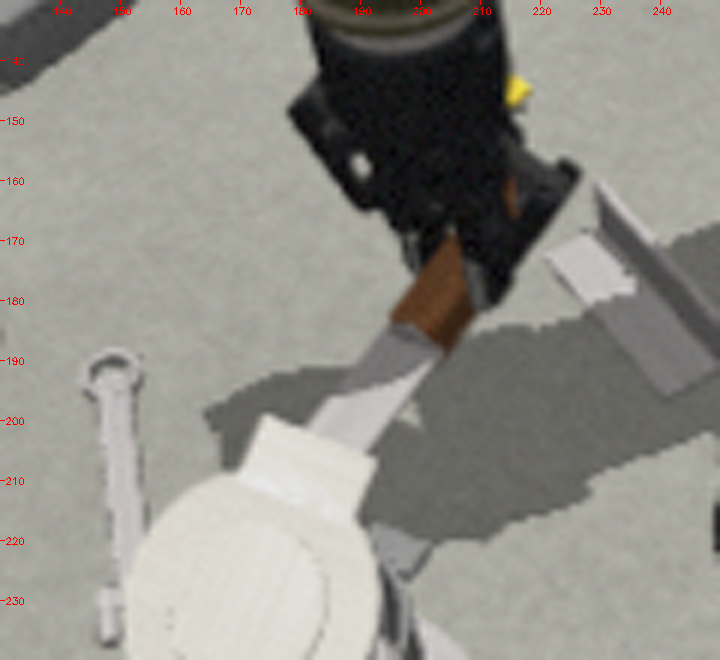

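Cover opening, forces about 4 N. Continuing.

Call:
arm_command:
  increments: [-0.01,0,0.0075,0,0,0,-0.0095,0,0.0085,0,0,0,-0.0085,0,0.0095,0,0,0,-0.007,0,0.01,0,0,0,-0.006,0,0.0105,0,0,0]

```text
clock: 8.07
position: [0.5673, -0.104, 0.1916]
orientation: [[0.0, -0.338, 0.941], [-0.0, 0.941, 0.338], [-1.0, -0.0, 0.0]]
contact_force: [-3.0, -1.6, -0.6]
opening: 0.26
```

Call:
arm_command:
  increments: [-0.005,0,0.011,0,0,0,-0.0035,0,0.0115,0,0,0,-0.0025,0,0.012,0,0,0,-0.001,0,0.012,0,0,0]

```text
clock: 8.57
position: [0.6111, -0.0882, 0.2033]
orientation: [[0.0, -0.338, 0.941], [-0.0, 0.941, 0.338], [-1.0, -0.0, 0.0]]
contact_force: [-1.8, -1.5, -0.6]
opening: 0.257
```

```bash
python3 - <<'E'
from h import *
s=state();st(s)
b=camera('scene');crop(b,110,130,250,270,4,'pics/s7a.png')
E
```

```text
t 8.57 p [ 0.6111 -0.0882  0.2033] q [-0.3349  0.5193  1.1459  0.0001  1.476  -2.251 ] F [-1.7984 -1.5114 -0.5918] op 0.257
[[ 0.0004 -0.3384  0.941 ]
 [-0.      0.941   0.3384]
 [-1.     -0.0002  0.0004]]
```

View pics/s7a.png

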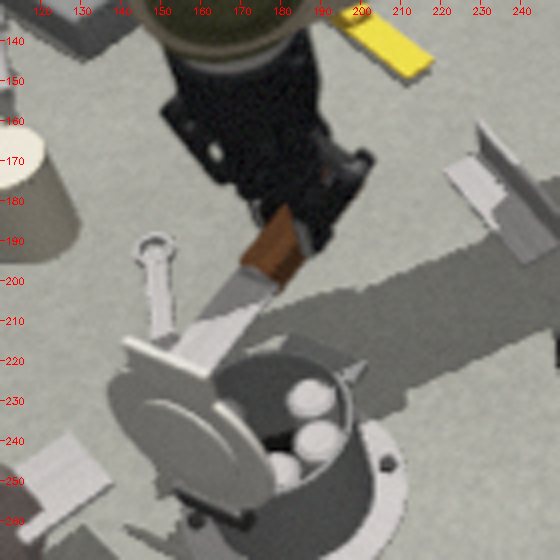

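Near upright. Pushing over.

Call:
arm_command:
  increments: [0,0,0.012,0,0,0,0.001,0,0.012,0,0,0,0.0025,0,0.0115,0,0,0,0,0,0,0,0,0]

```text
clock: 9.12
position: [0.6443, -0.0761, 0.1989]
orientation: [[-0.0, -0.339, 0.941], [0.0, 0.941, 0.339], [-1.0, 0.0, -0.0]]
contact_force: [0.4, 0.2, -0.8]
opening: 0.259
```

```bash
python3 - <<'E'
from h import *
s=state();st(s)
b=camera('scene');crop(b,110,130,250,270,4,'pics/s8a.png');b=camera('top');crop(b,260,90,420,220,5,'pics/t8a.png')
E
```

```text
t 9.12 p [ 0.6443 -0.0761  0.1989] q [-0.2998  0.5791  1.0499  0.0002  1.5129 -2.2164] F [ 0.445   0.1991 -0.7617] op 0.259
[[-0.0003 -0.339   0.9408]
 [ 0.0003  0.9408  0.339 ]
 [-1.      0.0004 -0.0001]]
```

View pics/s8a.png

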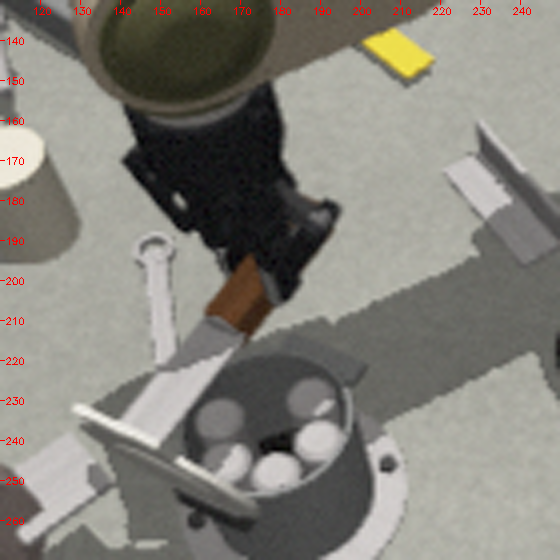

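View pics/t8a.png

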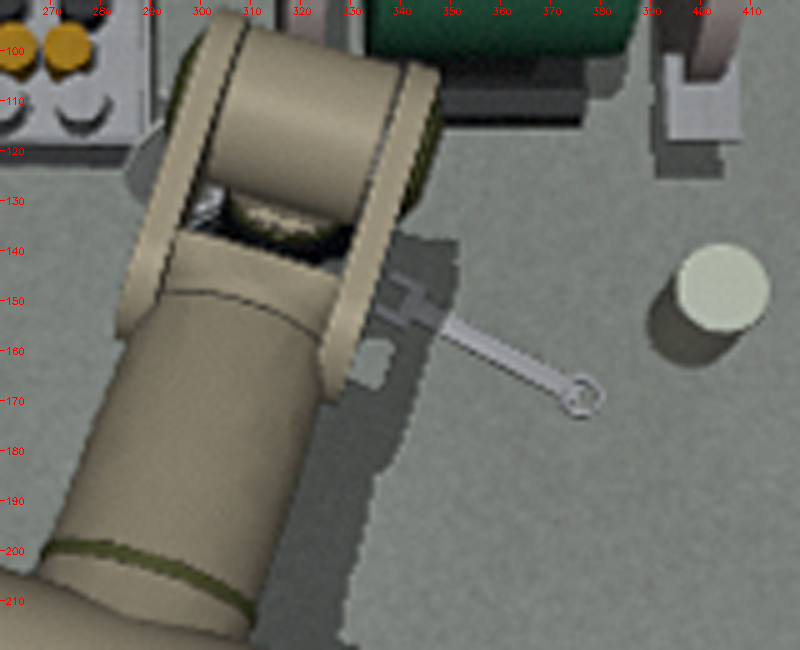

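```bash
python3 - <<'E'
from h import *
p=np.array([.6443,-.0761,.1989])-.12*np.array([.941,.339,0]);print(p)
plan([.45,-.29,.12],Rz(-.06),n=6,cur=(p,Rz(.345)))
E
```

```text
[ 0.53138 -0.11678  0.1989 ]
[ 0.0132,-0.0226,-0.0225, 0.0675, 0.    , 0.    , 0.0131,-0.024 ,-0.021 , 0.0675, 0.    , 0.    , 0.0131,-0.0254,-0.0193, 0.0675, 0.    , 0.    , 0.0131,-0.0267,-0.0175, 0.0675, 0.    , 0.    , 0.0131,-0.0278,-0.0157, 0.0675, 0.    , 0.    ]
[ 0.0131,-0.0288,-0.0138, 0.0675, 0.    , 0.    ]
```

Call:
arm_command:
  increments: [0,0,-0.02,0,0,0,0,0,-0.05,0,0,0,0,0,-0.05,0,0,0]

```text
clock: 9.6
position: [0.5292, -0.1175, 0.1996]
orientation: [[0.0, -0.339, 0.941], [-0.0, 0.941, 0.339], [-1.0, -0.0, 0.0]]
contact_force: [0.2, -1.2, 0.1]
opening: 0.258
```

Call:
arm_command:
  increments: [0.013,-0.0225,-0.0225,0.0675,0,0,0.013,-0.024,-0.021,0.0675,0,0,0.013,-0.0255,-0.0195,0.0675,0,0,0.013,-0.0265,-0.0175,0.0675,0,0,0.013,-0.028,-0.0155,0.0675,0,0]

```text
clock: 10.22
position: [0.4622, -0.2626, 0.1345]
orientation: [[0.001, -0.005, 1.0], [-0.0, 1.0, 0.005], [-1.0, -0.0, 0.001]]
contact_force: [1.9, 0.1, -0.8]
opening: 0.253
```

Call:
arm_command:
  increments: [0.013,-0.029,-0.014,0.0675,0,0,0.035,0,0,0,0,0,0.035,0,0,0,0,0,0.03,0,0,0,0,0,0,0,0,0,0,0]

```text
clock: 10.85
position: [0.4483, -0.2901, 0.0204]
orientation: [[-0.003, 0.06, 0.998], [0.003, 0.998, -0.06], [-1.0, 0.002, -0.003]]
contact_force: [-0.7, 0.4, -0.2]
opening: 0.257
```

```bash
python3 - <<'E'
from h import *
s=state();st(s)
b=camera('scene');cv2.imwrite('pics/s9.png',b[:,:,::-1])
E
```

```text
t 10.85 p [ 0.4483 -0.2901  0.0204] q [-0.7963  0.6037  1.6173  0.0001  0.9242 -2.3069] F [-0.6875  0.3967 -0.2229] op 0.257
[[-0.0025  0.0602  0.9982]
 [ 0.0026  0.9982 -0.0602]
 [-1.      0.0025 -0.0027]]
```

View pics/s9.png

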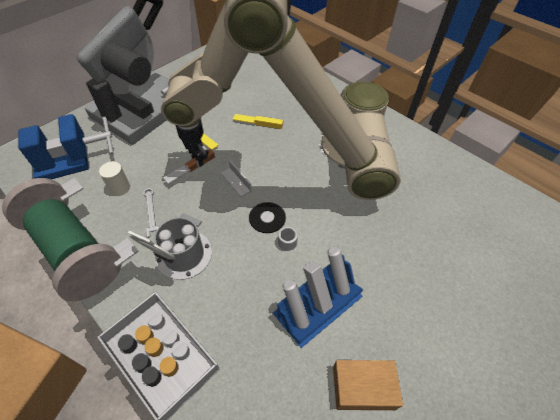

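Call:
arm_command:
  increments: [0.008,0,0,0,0,0,0.0065,0,0,0,0,0,0,0,0,0,0,0]

```text
clock: 11.28
position: [0.449, -0.2906, 0.007]
orientation: [[-0.0, 0.06, 0.998], [0.0, 0.998, -0.06], [-1.0, 0.0, -0.0]]
contact_force: [0.3, -0.1, -1.2]
opening: 0.254
```

Call:
arm_command:
  increments: [0,0,0,0,0,0,0,0,0,0,0,0,0,0,0,0,0,0]
  jaw: 0.1

```text
clock: 11.65
position: [0.4492, -0.2908, 0.0073]
orientation: [[0.0, 0.06, 0.998], [-0.0, 0.998, -0.06], [-1.0, -0.0, 0.0]]
contact_force: [-0.7, -0.4, 0.6]
opening: 0.552
```

Call:
arm_command:
  increments: [-0.02,0,0,0,0,0,-0.05,0,0,0,0,0,-0.06,0,0,0,0,0,-0.06,0,0,0,0,0,-0.05,0,0,0,0,0]

```text
clock: 12.28
position: [0.449, -0.2905, 0.2498]
orientation: [[0.001, 0.06, 0.998], [-0.001, 0.998, -0.06], [-1.0, -0.001, 0.001]]
contact_force: [0.4, -1.4, -0.7]
opening: 0.552
```

```bash
python3 - <<'E'
from h import *
import pickle
s=state();st(s);im=camera('wrist');pickle.dump(s,open('w3.pkl','wb'));cv2.imwrite('pics/w3.png',im[:,:,::-1])
b=camera('scene');cv2.imwrite('pics/s10.png',b[:,:,::-1]);crop(b,110,190,250,280,5,'pics/s10a.png')
E
```

```text
t 12.28 p [ 0.449  -0.2905  0.2498] q [-0.7958  0.3402  1.3059  0.      1.4936 -2.3069] F [ 0.4288 -1.3992 -0.6593] op 0.552
[[ 0.0014  0.0597  0.9982]
 [-0.0014  0.9982 -0.0597]
 [-1.     -0.0013  0.0014]]
```

View pics/w3.png

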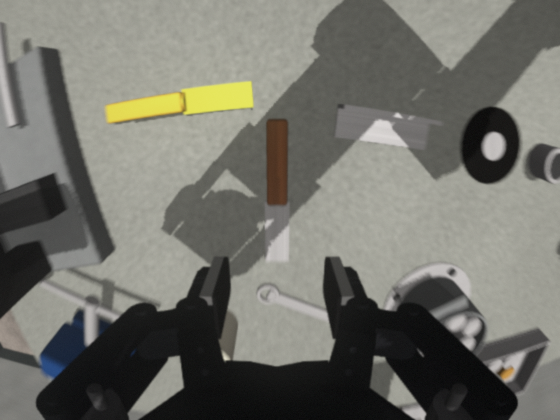

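View pics/s10a.png

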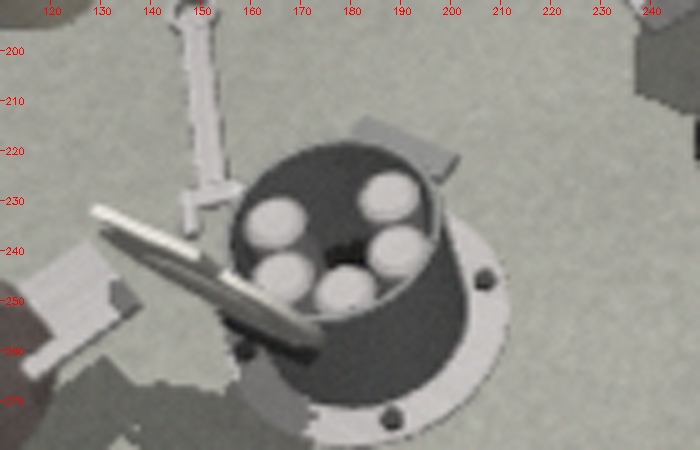

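```bash
python3 - <<'E'
from h import *
plan([.61,-.09,.29],Rz(.34),n=7)
E
```

```text
[-0.0054, 0.0301, 0.0211,-0.0571, 0.0009, 0.0012,-0.0054, 0.0288, 0.0228,-0.0571, 0.0009, 0.0012,-0.0053, 0.0275, 0.0244,-0.0571, 0.0009, 0.0012,-0.0053, 0.0261, 0.0259,-0.0571, 0.0009, 0.0012,-0.0053, 0.0246, 0.0273,-0.0571, 0.0009, 0.0012]
[-0.0053, 0.023 , 0.0287,-0.0571, 0.0009, 0.0012,-0.0053, 0.0213, 0.03  ,-0.0571, 0.0009, 0.0012]
```

Call:
arm_command:
  increments: [-0.0055,0.03,0.021,-0.057,0,0,-0.0055,0.029,0.023,-0.057,0,0,-0.0055,0.0275,0.0245,-0.057,0,0,-0.0055,0.026,0.026,-0.057,0,0,-0.0055,0.0245,0.0275,-0.057,0,0]

```text
clock: 13.0
position: [0.5644, -0.1457, 0.2741]
orientation: [[-0.001, -0.225, 0.974], [0.0, 0.974, 0.225], [-1.0, 0.001, -0.001]]
contact_force: [-0.7, -1.0, -1.0]
opening: 0.551
```

Call:
arm_command:
  increments: [-0.0055,0.023,0.0285,-0.057,0,0,-0.0055,0.0215,0.03,-0.057,0,0,0,0,0,0,0,0]

```text
clock: 13.38
position: [0.6102, -0.0872, 0.2849]
orientation: [[-0.0, -0.336, 0.942], [0.0, 0.942, 0.336], [-1.0, 0.001, -0.0]]
contact_force: [-0.5, -0.0, -0.7]
opening: 0.552
```

```bash
python3 - <<'E'
from h import *
import pickle
s=state();st(s);im=camera('wrist');pickle.dump(s,open('w4.pkl','wb'));cv2.imwrite('pics/w4.png',im[:,:,::-1])
E
```

```text
t 13.38 p [ 0.6102 -0.0872  0.2849] q [-0.3339  0.4747  0.9905  0.0002  1.677  -2.247 ] F [-0.5294 -0.0017 -0.7215] op 0.552
[[-0.0005 -0.3357  0.942 ]
 [ 0.0004  0.942   0.3357]
 [-1.      0.0006 -0.0003]]
```

View pics/w4.png

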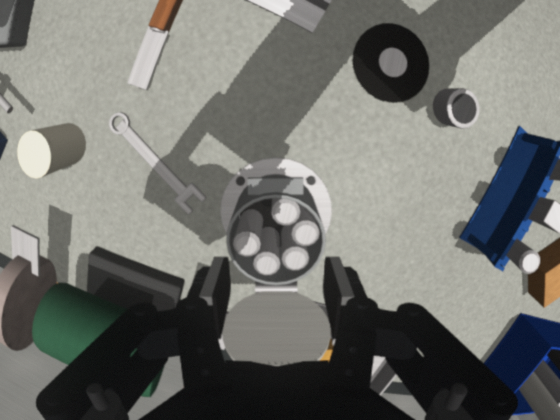

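```bash
python3 - <<'E'
from h import *
im=cv2.imread('pics/w4.png')[:,:,::-1]
crop(im,220,170,335,295,6,'pics/w4a.png')
E
```

```text
(no output)
```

View pics/w4a.png

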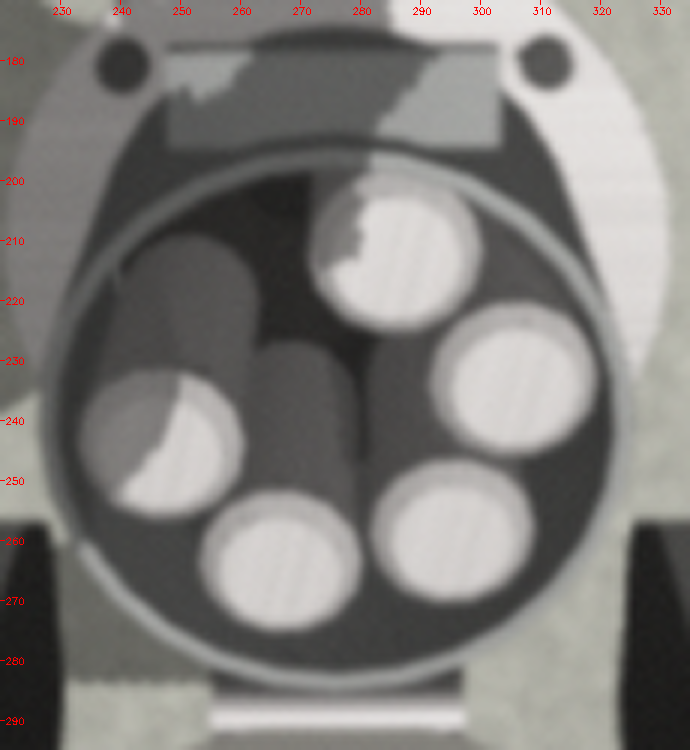

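```bash
python3 - <<'E'
from h import *
import pickle
from scipy.optimize import least_squares
np.set_printoptions(precision=4,suppress=True)
s=pickle.load(open('w4.pkl','rb'))
b=[(286,211.5),(305.2,233.5),(295.5,258.5),(266.5,263),(246.5,244.5)]
X=np.array([onz('wrist',p,.0895,s) for p in b])[:,:2];print(X)
def f(v):
    k=np.arange(1,6);a=v[2]+k*np.pi/3
    return (X-(v[:2]+v[3]*np.c_[np.cos(a),np.sin(a)])).ravel()
best=None
for a0 in np.linspace(0,6.2,40):
    r=least_squares(f,[*X.mean(0),a0,.0343])
    if best is None or r.cost<best.cost: best=r
    r2=least_squares(lambda v:f(v)[:],[*X.mean(0),a0,.0343])
v=best.x;print(v,np.round(f(v)*1000,1))
# also reversed ordering
def g(v):
    k=np.arange(1,6);a=v[2]-k*np.pi/3
    return (X-(v[:2]+v[3]*np.c_[np.cos(a),np.sin(a)])).ravel()
for a0 in np.linspace(0,6.2,40):
    r=least_squares(g,[*X.mean(0),a0,.0343])
    if r.cost<best.cost: best=r;F=g
v=best.x;print('rev',v,np.round(best.fun*1000,1))
side=v[:2]+v[3]*np.array([np.cos(v[2]),np.sin(v[2])]);print('mid',v[:2],'side',side)
im=cv2.imread('pics/w4.png');f_=6
c=cv2.resize(im[170:295,220:335],None,fx=6,fy=6,interpolation=cv2.INTER_CUBIC)
t=np.linspace(0,2*np.pi,80)
def circ(cx,cy,z,r,col):
    p=proj('wrist',np.c_[cx+r*np.cos(t),cy+r*np.sin(t),np.full(80,z)],s)
    cv2.polylines(c,[np.int32((p-[220,170]+.5)*6)],True,col,1)
circ(*v[:2],.1,.052,(0,255,0));circ(*v[:2],.1,.056,(0,255,0));circ(*v[:2],.089,.016,(255,0,0));circ(*side,.089,.016,(255,0,0));circ(*v[:2],.004,.078,(0,255,255))
for x in X: circ(*x,.089,.016,(0,0,255));circ(*x,.093,.012,(0,0,255))
cv2.imwrite('pics/w4o.png',c)
E
```

```text
[[ 0.6435 -0.0654]
 [ 0.6611 -0.0357]
 [ 0.6947 -0.0347]
 [ 0.7118 -0.0647]
 [ 0.6966 -0.0943]]
[ 0.6824 -0.0575  1.0508  0.0086] [-34.5 -15.4 -12.7  21.8  16.6  30.3  25.    0.2   5.6 -36.8]
rev [ 0.6782 -0.0649  4.2061  0.0342] [-0.5  0.1  0.5 -0.1 -0.1  0.3 -0.7 -0.4  0.8  0. ]
mid [ 0.6782 -0.0649] side [ 0.6616 -0.0949]
```

View pics/w4o.png

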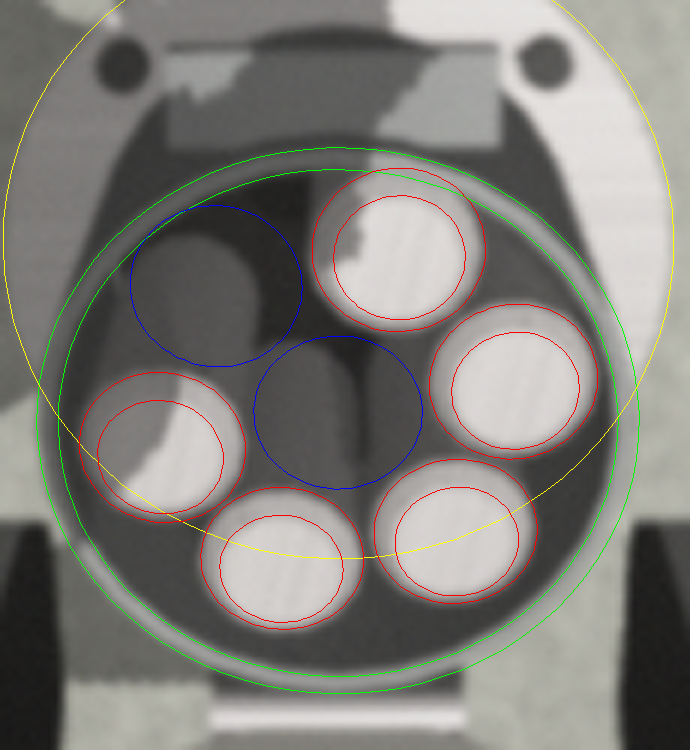

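```bash
python3 - <<'E'
from h import *
import pickle
np.set_printoptions(precision=4,suppress=True)
T=lambda n,a,b:print(n,*tri([ray('top',a),ray('scene',b)]))
T('far top',(214.5,169),(249.8,285));T('near top',(208.3,208.8),(334.5,251.5));T('sq',(212,189),(312,267))
T('far bot',(204,177),(310,326)) 
E
```

```text
far top [0.6165 0.2172 0.1311] [np.float64(0.04340472898545252), np.float64(0.043404728985452654)]
near top [0.4481 0.2637 0.1381] [np.float64(0.002204926060385463), np.float64(0.0022049260603855163)]
sq [0.5151 0.2537 0.1359] [np.float64(0.0014074941902155048), np.float64(0.001407494190215386)]
far bot [0.5847 0.3137 0.0053] [np.float64(0.00940412699533), np.float64(0.009404126995329904)]
```

```bash
python3 - <<'E'
from h import *
np.set_printoptions(precision=4,suppress=True)
T=lambda n,a,b:(print(n,*tri([ray('top',a),ray('scene',b)])),tri([ray('top',a),ray('scene',b)])[0])[1]
f=T('far top',(214.6,168.7),(289.9,284.5));n=T('near top',(208.3,208.8),(334.5,251.5));m=T('sq',(212,189),(312.3,266))
d=f-n;print(np.linalg.norm(d),np.degrees(np.arctan2(d[1],d[0])))
E
```

```text
far top [0.5836 0.2479 0.1366] [np.float64(0.0019743574996142974), np.float64(0.0019743574996143945)]
near top [0.4481 0.2637 0.1381] [np.float64(0.002204926060385463), np.float64(0.0022049260603855163)]
sq [0.5143 0.2533 0.1392] [np.float64(0.001580293375940018), np.float64(0.001580293375939858)]
0.13643950013081158 -6.639467053145211
```

```bash
python3 - <<'E'
from h import *
plan([.515,.20,.29],Rz(-1.686),n=13)
E
```

```text
[-4.000e-04, 2.330e-02, 6.000e-04, 1.559e-01,-1.000e-04, 1.000e-04,-4.000e-04, 2.310e-02,-3.100e-03, 1.559e-01,-1.000e-04, 1.000e-04,-4.000e-04, 2.240e-02,-6.600e-03, 1.559e-01,-1.000e-04, 1.000e-04,-4.000e-04, 2.110e-02,-1.000e-02, 1.559e-01,-1.000e-04, 1.000e-04,-4.000e-04, 1.930e-02,-1.320e-02, 1.559e-01,-1.000e-04, 1.000e-04]
[-4.000e-04, 1.700e-02,-1.600e-02, 1.559e-01,-1.000e-04, 1.000e-04,-4.000e-04, 1.430e-02,-1.850e-02, 1.559e-01,-1.000e-04, 1.000e-04,-4.000e-04, 1.130e-02,-2.040e-02, 1.559e-01,-1.000e-04, 1.000e-04,-4.000e-04, 8.000e-03,-2.190e-02, 1.559e-01,-1.000e-04, 1.000e-04,-4.000e-04, 4.400e-03,-2.290e-02, 1.559e-01,-1.000e-04, 1.000e-04]
[-4.000e-04, 8.000e-04,-2.330e-02, 1.559e-01,-1.000e-04, 1.000e-04,-4.000e-04,-2.800e-03,-2.320e-02, 1.559e-01,-1.000e-04, 1.000e-04,-4.000e-04,-6.400e-03,-2.250e-02, 1.559e-01,-1.000e-04, 1.000e-04]
```

Call:
arm_command:
  increments: [-0.0005,0.0235,0.0005,0.156,0,0,-0.0005,0.023,-0.003,0.156,0,0,-0.0005,0.0225,-0.0065,0.156,0,0,-0.0005,0.021,-0.01,0.156,0,0,-0.0005,0.0195,-0.013,0.156,0,0]

```text
clock: 14.05
position: [0.5727, 0.0217, 0.2877]
orientation: [[-0.001, 0.433, 0.901], [-0.0, 0.901, -0.433], [-1.0, -0.0, -0.001]]
contact_force: [-0.4, -0.8, -0.1]
opening: 0.555
```

Call:
arm_command:
  increments: [-0.0005,0.017,-0.016,0.156,0,0,-0.0005,0.0145,-0.0185,0.156,0,0,-0.0005,0.0115,-0.0205,0.156,0,0,-0.0005,0.008,-0.022,0.156,0,0,-0.0005,0.0045,-0.023,0.156,0,0]

```text
clock: 14.68
position: [0.537, 0.1333, 0.2902]
orientation: [[-0.001, 0.942, 0.336], [-0.0, 0.336, -0.942], [-1.0, -0.001, 0.0]]
contact_force: [-0.1, 0.0, -0.8]
opening: 0.547
```

Call:
arm_command:
  increments: [-0.0005,0.001,-0.0235,0.156,0,0,-0.0005,-0.003,-0.023,0.156,0,0,-0.0005,-0.0065,-0.0225,0.156,0,0,0,0,0,0,0,0]

```text
clock: 15.18
position: [0.5152, 0.2003, 0.2919]
orientation: [[-0.0, 0.993, -0.117], [-0.0, -0.117, -0.993], [-1.0, -0.0, 0.0]]
contact_force: [-0.1, -0.1, 0.4]
opening: 0.553
```

```bash
python3 - <<'E'
from h import *
import pickle
s=state();st(s);im=camera('wrist');pickle.dump(s,open('w5.pkl','wb'));cv2.imwrite('pics/w5.png',im[:,:,::-1])
E
```

```text
t 15.18 p [0.5152 0.2003 0.2919] q [ 0.1567  0.3511  1.1688 -0.0002  1.6221  0.2739] F [-0.147  -0.0896  0.3505] op 0.553
[[-0.0005  0.9931 -0.1169]
 [-0.0003 -0.1169 -0.9931]
 [-1.     -0.0004  0.0003]]
```

View pics/w5.png

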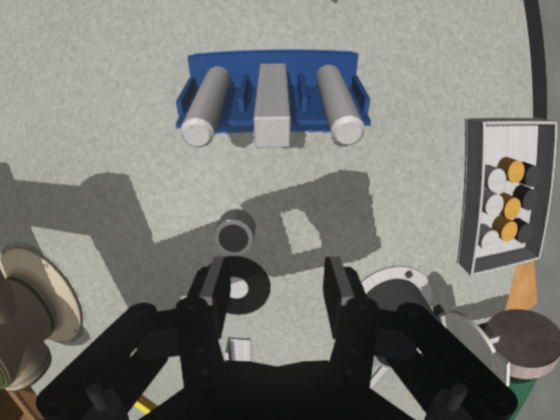

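```bash
python3 - <<'E'
from h import *
im=cv2.imread('pics/w5.png')[:,:,::-1]
crop(im,170,40,380,160,4-0,'pics/w5a.png')
E
```

```text
(no output)
```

View pics/w5a.png

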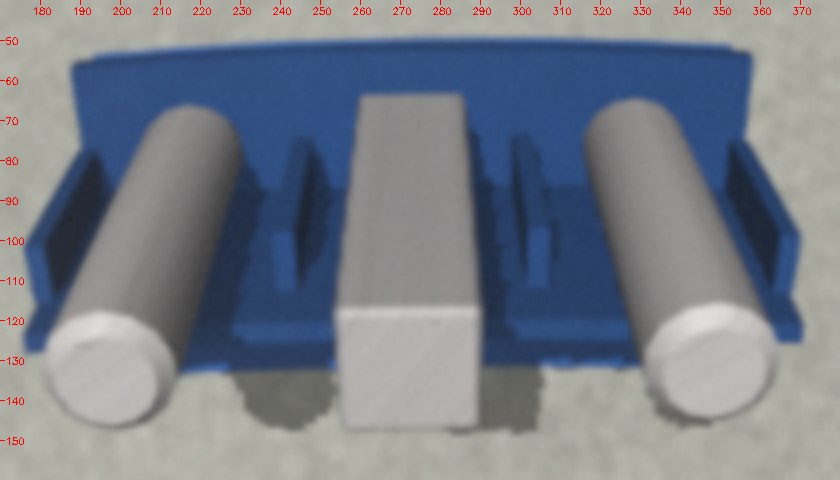

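```bash
python3 - <<'E'
from h import *
import pickle
np.set_printoptions(precision=4,suppress=True)
s=pickle.load(open('w5.pkl','rb'))
A,B,S=(196,135.8),(348.8,133.8),(272.3,133)
for z in (.13,.1344,.138,.142):
    a,b,q=[onz('wrist',p,z,s) for p in (A,B,S)];d=b-a;print(z,a,b,q,np.linalg.norm(d),np.degrees(np.arctan2(d[1],d[0])))
print(tri([ray('wrist',A,s),ray('top',(208.3,208.8)),ray('scene',(334.5,251.5))]))
print(tri([ray('wrist',B,s),ray('top',(214.6,168.7)),ray('scene',(289.9,284.5))]))
def ov(an,yaw,zt,ta,name):
    im=cv2.imread('pics/w5.png');c=cv2.resize(im[40:160,170:380],None,fx=4,fy=4,interpolation=cv2.INTER_CUBIC)
    t=np.linspace(0,2*np.pi,60);l=np.array([np.cos(yaw),np.sin(yaw),0]);ry=np.array([-l[1],l[0],0])
    ax=np.cos(np.radians(26))*np.array([0,0,1])+np.sin(np.radians(26))*l;n=np.cross(ax,ry)
    for tp in ta:
        for d,r in ((0,.012),(.004,.016),(.136,.016)):
            P=tp-ax*d+r*(np.outer(np.cos(t),ry)+np.outer(np.sin(t),n))
            cv2.polylines(c,[np.int32((proj('wrist',P,s)-[170,40]+.5)*4)],True,(0,255,0),1)
    cv2.imwrite(name,c)
a,b=[onz('wrist',p,.138,s) for p in (A,B)]
dd=b-a
ov(None,np.arctan2(dd[1],dd[0])-np.pi/2,.138,[a,b],'pics/w5o.png')
E
```

```text
0.13 [0.4458 0.2577 0.13  ] [0.59   0.2423 0.13  ] [0.5181 0.2504 0.13  ] 0.1450841089894287 -6.101236494371222
0.1344 [0.4469 0.258  0.1344] [0.5891 0.2428 0.1344] [0.5182 0.2509 0.1344] 0.14298311460721272 -6.1012364943712285
0.138 [0.4479 0.2583 0.138 ] [0.5883 0.2433 0.138 ] [0.5183 0.2512 0.138 ] 0.1412641192035814 -6.101236494371214
0.142 [0.4489 0.2586 0.142 ] [0.5875 0.2438 0.142 ] [0.5184 0.2516 0.142 ] 0.13935412431065775 -6.101236494371221
(array([0.448 , 0.2619, 0.1387]), [np.float64(0.0034790393266761832), np.float64(0.0010907804491426785), np.float64(0.003864567742219645)])
(array([0.585 , 0.2466, 0.1399]), [np.float64(0.004093336183911249), np.float64(0.001400923694113206), np.float64(0.00408466462921682)])
```

View pics/w5o.png

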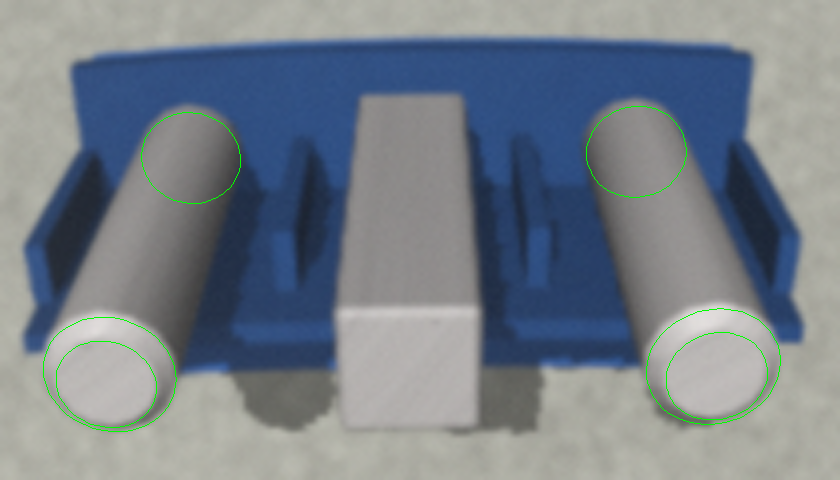

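```bash
cat > fitr.py <<'E'
from h import *
import pickle
from scipy.optimize import least_squares
np.set_printoptions(precision=4,suppress=True)
s=pickle.load(open('w5.pkl','rb'));t=np.linspace(0,2*np.pi,120)
def geo(yaw,lean):
    l=np.array([np.cos(yaw),np.sin(yaw),0]);ry=np.array([-l[1],l[0],0])
    ax=np.cos(lean)*np.array([0,0,1])+np.sin(lean)*l;return ry,ax,np.cross(ax,ry)
def feats(v,lean,out=False):
    ry,ax,n=geo(v[2],lean);R=[]
    for sg in (-1,1):
        tp=np.array([v[0],v[1],v[3]])+sg*.0685*ry; C=[]
        for d,r in ((0,.012),(.004,.016),(.136,.016)):
            C.append((proj('wrist',tp-ax*d+r*(np.outer(np.cos(t),ry)+np.outer(np.sin(t),n)),s)-[170,40]+.5)*4)
        if out: R+=C; continue
        b=C[1];f=C[2]
        R+= [b[:,0].min(),b[:,0].max(),b[:,1].min(),max(C[0][:,1].max(),b[:,1].max()),f[:,1].min(),f[:,0].min(),f[:,0].max()]
    return R if out else np.array(R)
obs=np.array([47,176,311,427,105,143,242, 643,777,303,418,99,585,685.])
f=lambda v:(feats(v,np.radians(26))-obs)/4
r=least_squares(f,[.518,.25,-1.68,.138]);print(r.x,np.round(r.fun,1))
r2=least_squares(lambda v:(feats(v,v[4])-obs)/4,[*r.x,.45]);print(r2.x,np.round(r2.fun,1))
v=r.x
if __name__=='__main__':
    c=cv2.resize(cv2.imread('pics/w5.png')[40:160,170:380],None,fx=4,fy=4,interpolation=cv2.INTER_CUBIC)
    for C in feats(v,np.radians(26),True): cv2.polylines(c,[np.int32(C)],True,(0,255,0),1)
    cv2.imwrite('pics/w5p.png',c)
    ry,ax,n=geo(v[2],np.radians(26))
    for sg in (-1,1):
        tp=np.array([v[0],v[1],v[3]])+sg*.0685*ry;print('top',tp,'foot',tp-.14*ax);print(proj('top',tp),proj('scene',tp))
E
python3 fitr.py
```

```text
[ 0.5183  0.2527 -1.6775  0.1442] [-0.8  0.9 -0.2  0.1 -0.1  0.2  0.6 -0.3  0.5 -0.3  0.6 -0.2 -0.7 -0.4]
[ 0.5183  0.2527 -1.6775  0.1442  0.454 ] [-0.8  0.9 -0.2  0.2 -0.1  0.2  0.6 -0.3  0.5 -0.3  0.6 -0.2 -0.7 -0.4]
top [0.4501 0.26   0.1442] foot [0.4567 0.321  0.0184]
[[208.5482 208.1943]] [[332.1248 249.6296]]
top [0.5864 0.2454 0.1442] foot [0.5929 0.3064 0.0184]
[[214.5351 167.6097]] [[287.4631 282.969 ]]
```

View pics/w5p.png

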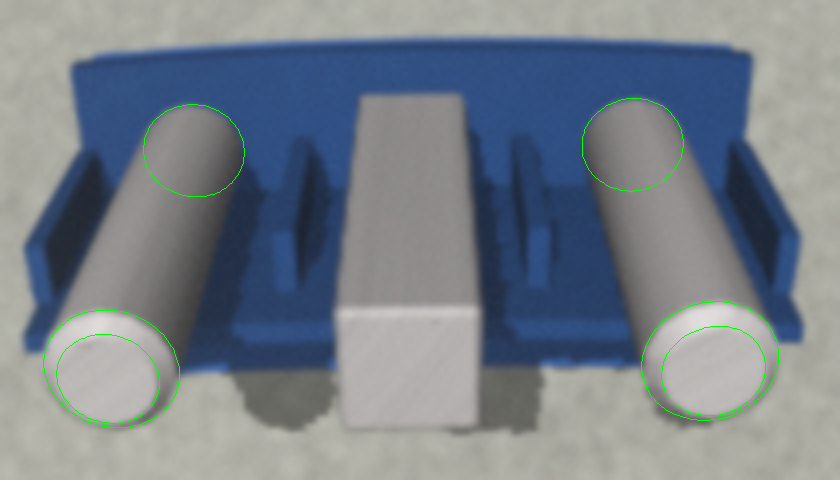

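```bash
python3 - <<'E'
from h import *
R=Rz(-1.6775,np.radians(26));ax=-R[:,0];print(ax)
tp=np.array([.5865,.2464,.142])
plan(tp+.035*ax,R,n=6)
print(tp-.041*ax)
E
```

```text
[-0.0466871  -0.43587794  0.89879405]
[ 0.0197, 0.0109,-0.0066,-0.0015, 0.0757,-0.0003, 0.0202, 0.0109,-0.005 ,-0.0015, 0.0757,-0.0003, 0.0205, 0.0109,-0.0035,-0.0015, 0.0757,-0.0003, 0.0207, 0.0109,-0.0019,-0.0015, 0.0757,-0.0003, 0.0208, 0.0109,-0.0003,-0.0015, 0.0757,-0.0003]
[ 0.0207, 0.0109, 0.0013,-0.0015, 0.0757,-0.0003]
[0.58841417 0.264271   0.10514944]
```

Call:
arm_command:
  increments: [0.0195,0.011,-0.0065,-0.0015,0.0757,0,0.02,0.011,-0.005,-0.0015,0.0757,0,0.0205,0.011,-0.0035,-0.0015,0.0757,0,0.0205,0.011,-0.002,-0.0015,0.0757,0,0.021,0.011,-0.0005,-0.0015,0.0757,0]

```text
clock: 15.85
position: [0.575, 0.2251, 0.1932]
orientation: [[0.044, 0.994, -0.101], [0.369, -0.11, -0.923], [-0.929, 0.003, -0.371]]
contact_force: [-0.4, -0.1, -0.0]
opening: 0.55
```

Call:
arm_command:
  increments: [0.0205,0.011,0.0015,-0.0015,0.0757,0,0,0,0,0,0,0,0,0,0,0,0,0]

```text
clock: 16.23
position: [0.5861, 0.2309, 0.1752]
orientation: [[0.051, 0.994, -0.096], [0.435, -0.109, -0.894], [-0.899, 0.004, -0.438]]
contact_force: [0.4, -1.1, 0.0]
opening: 0.549
```

```bash
python3 - <<'E'
from h import *
s=state();st(s);im=camera('wrist');cv2.imwrite('pics/w6.png',im[:,:,::-1])
R=Rz(-1.6775,np.radians(26));ax=-R[:,0]
tp=np.array([.5865,.2464,.142]);plan(tp-.041*ax,R,n=4)
E
```

```text
t 16.23 p [0.5861 0.2309 0.1752] q [ 0.0026  0.5101  1.3283  0.4709  1.2787 -0.0214] F [ 0.3834 -1.1447  0.0197] op 0.549
[[ 0.0509  0.994  -0.0964]
 [ 0.4346 -0.1089 -0.894 ]
 [-0.8992  0.0036 -0.4376]]
[ 0.0194,-0.0004, 0.0003,-0.    , 0.0001,-0.0012, 0.0194,-0.0004, 0.0003,-0.    , 0.0001,-0.0012, 0.0194,-0.0003, 0.0003,-0.    , 0.0001,-0.0012, 0.0194,-0.0003, 0.0003,-0.    , 0.0001,-0.0012]
```

View pics/w6.png

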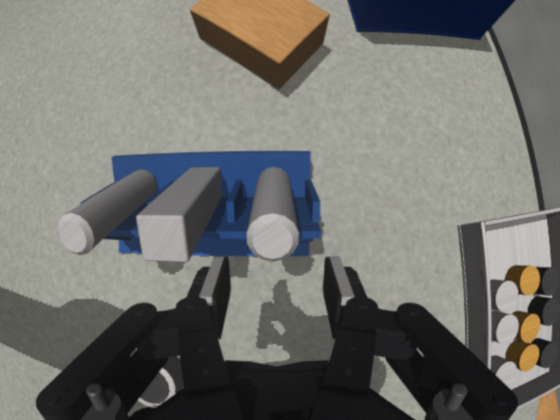

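Call:
arm_command:
  increments: [0.0195,-0.0005,0,0,0,-0.001,0.0195,-0.0005,0.0005,0,0,-0.001,0.0195,0,0.0005,0,0,-0.001,0.019,0,0,0,0,-0.001,0,0,0,0,0,0]

```text
clock: 16.9
position: [0.588, 0.2652, 0.1031]
orientation: [[0.044, 0.994, -0.097], [0.436, -0.106, -0.894], [-0.899, -0.003, -0.438]]
contact_force: [0.5, -0.9, 0.3]
opening: 0.555
```

```bash
python3 - <<'E'
from h import *
s=state();st(s);im=camera('wrist');cv2.imwrite('pics/w7.png',im[:,:,::-1])
E
```

```text
t 16.9 p [0.588  0.2652 0.1031] q [ 0.0609  0.607   1.3822  0.4996  1.1272 -0.0442] F [ 0.5131 -0.8956  0.2618] op 0.555
[[ 0.0435  0.9943 -0.0971]
 [ 0.4362 -0.1063 -0.8936]
 [-0.8988 -0.0034 -0.4383]]
```

View pics/w7.png

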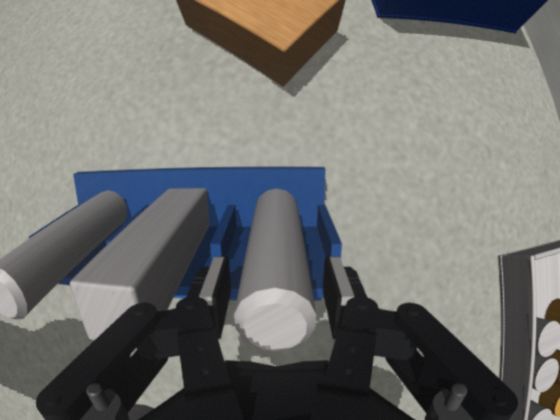

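Call:
arm_command:
  increments: [0,0,0,0,0,0,0,0,0,0,0,0,0,0,0,0,0,0]
  jaw: -1
  grip_force: 80

```text
clock: 17.32
position: [0.5886, 0.2645, 0.1051]
orientation: [[0.046, 0.994, -0.097], [0.437, -0.107, -0.893], [-0.899, -0.001, -0.439]]
contact_force: [-3.4, -2.3, 5.3]
opening: 0.351
```

Call:
arm_command:
  increments: [-0.01,0,0,0,0,0,-0.03,0,0,0,0,0,-0.05,0,0,0,0,0,-0.05,0,0,0,0,0]

```text
clock: 17.82
position: [0.5818, 0.2025, 0.2313]
orientation: [[0.045, 0.994, -0.098], [0.435, -0.108, -0.894], [-0.899, -0.002, -0.438]]
contact_force: [0.9, -0.2, -2.9]
opening: 0.359
```

```bash
python3 - <<'E'
from h import *
s=state();st(s);im=camera('wrist');cv2.imwrite('pics/w8.png',im[:,:,::-1])
E
```

```text
t 17.82 p [0.5818 0.2025 0.2313] q [-0.0477  0.4476  1.2648  0.458   1.4191 -0.0076] F [ 0.8561 -0.2347 -2.9195] op 0.359
[[ 0.0453  0.9942 -0.0975]
 [ 0.4354 -0.1075 -0.8938]
 [-0.8991 -0.002  -0.4378]]
```

View pics/w8.png

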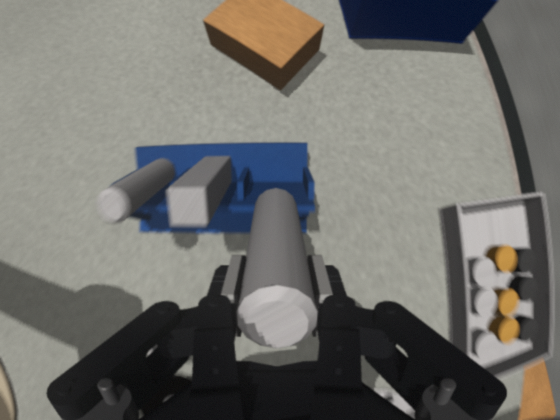

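```bash
cat > bar.py <<'E'
from h import *
def ovl(png,out,xt=-.041,y=0,z=0,ty=0,tz=0):
    T=camera_info('wrist')['T_tool_cam'];t=np.linspace(0,2*np.pi,80)
    im=cv2.imread(png);x0,y0,x1,y1=200,170,350,370
    c=cv2.resize(im[y0:y1,x0:x1],None,fx=3,fy=3,interpolation=cv2.INTER_CUBIC)
    for d,r in ((0,.012),(.004,.016),(.136,.016),(.14,.012)):
        P=np.c_[np.full(80,xt+d),y+tz*(xt+d)+r*np.cos(t),z-ty*(xt+d)+r*np.sin(t)]
        cv2.polylines(c,[np.int32((proj('wrist',P,P=T)-[x0,y0]+.5)*3)],True,(0,255,0),1)
    cv2.imwrite(out,c)
if __name__=='__main__':
    import sys;ovl(sys.argv[1],sys.argv[2],*map(float,sys.argv[3:]))
E
python3 bar.py pics/w8.png pics/w8o.png
```

```text
(no output)
```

View pics/w8o.png

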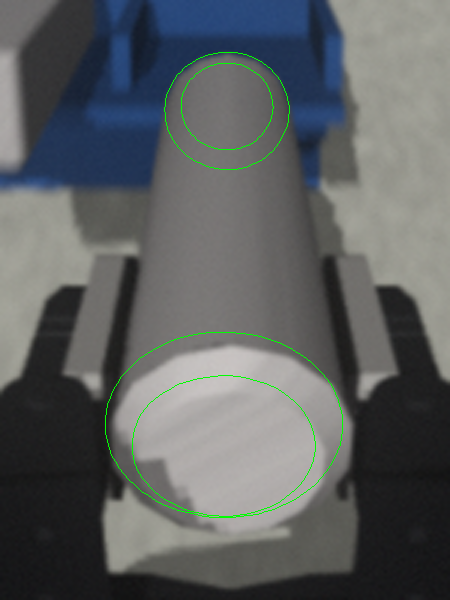

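```bash
python3 - <<'E'
from h import *
s=state()
p=s['position']+[0,0,.03];R=s['orientation']
plan([.6782,-.0649,.26],Rz(-1.68),n=8,cur=(p,R)); print(R.T@[0,0,.03])
E
```

```text
[-0.0129, 0.0153, 0.029 , 0.0002,-0.0567,-0.0011,-0.0112, 0.0153, 0.0296, 0.0002,-0.0567,-0.0011,-0.0096, 0.0153, 0.0302, 0.0002,-0.0567,-0.0011,-0.0078, 0.0153, 0.0307, 0.0002,-0.0567,-0.0011,-0.0061, 0.0153, 0.0311, 0.0002,-0.0567,-0.0011]
[-0.0043, 0.0153, 0.0314, 0.0002,-0.0567,-0.0011,-0.0026, 0.0153, 0.0316, 0.0002,-0.0567,-0.0011,-0.0008, 0.0153, 0.0317, 0.0002,-0.0567,-0.0011]
[-0.0269642   0.00026018 -0.01314778]
```

Call:
arm_command:
  increments: [-0.027,0,-0.013,0,0,0,-0.013,0.0155,0.029,0,-0.0567,-0.001,-0.011,0.0155,0.0295,0,-0.0567,-0.001,-0.0095,0.0155,0.03,0,-0.0567,-0.001,-0.008,0.0155,0.0305,0,-0.0567,-0.001]

```text
clock: 18.5
position: [0.6306, 0.0699, 0.2554]
orientation: [[0.018, 0.994, -0.105], [0.222, -0.107, -0.969], [-0.975, -0.006, -0.223]]
contact_force: [-0.1, 0.4, -3.0]
opening: 0.354
```

Call:
arm_command:
  increments: [-0.006,0.015,0.031,0,-0.0567,-0.001,-0.0045,0.015,0.0315,0,-0.0567,-0.001,-0.0025,0.015,0.0315,0,-0.0567,-0.001,-0.001,0.015,0.0315,0,-0.0567,-0.001,0,0,0,0,0,0]

```text
clock: 19.12
position: [0.6769, -0.0626, 0.2502]
orientation: [[-0.01, 0.994, -0.108], [0.001, -0.108, -0.994], [-1.0, -0.01, -0.0]]
contact_force: [-0.6, 0.1, -2.6]
opening: 0.356
```

```bash
python3 - <<'E'
from h import *
import pickle
s=state();st(s);im=camera('wrist');cv2.imwrite('pics/w9.png',im[:,:,::-1]);pickle.dump(s,open('w9.pkl','wb'))
E
```

```text
t 19.12 p [ 0.6769 -0.0626  0.2502] q [-0.2653  0.6189  0.831  -0.0015  1.702  -0.1575] F [-0.5571  0.0985 -2.5966] op 0.356
[[-0.0103  0.9941 -0.1078]
 [ 0.0013 -0.1078 -0.9942]
 [-0.9999 -0.0104 -0.0002]]
```

View pics/w9.png

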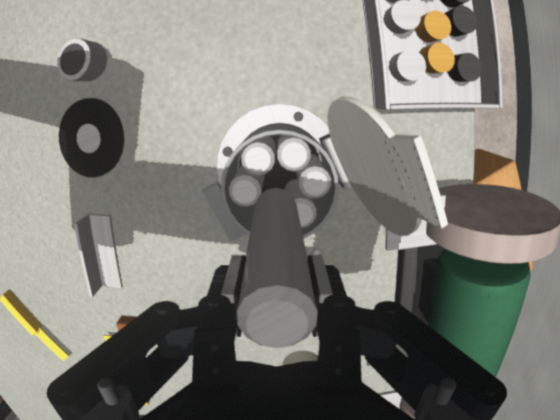

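```bash
python3 - <<'E'
from h import *
im=cv2.imread('pics/w9.png')[:,:,::-1]
crop(im,215,100,345,225,6,'pics/w9a.png')
E
python3 bar.py pics/w9.png pics/w9o.png
```

```text
(no output)
```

View pics/w9a.png

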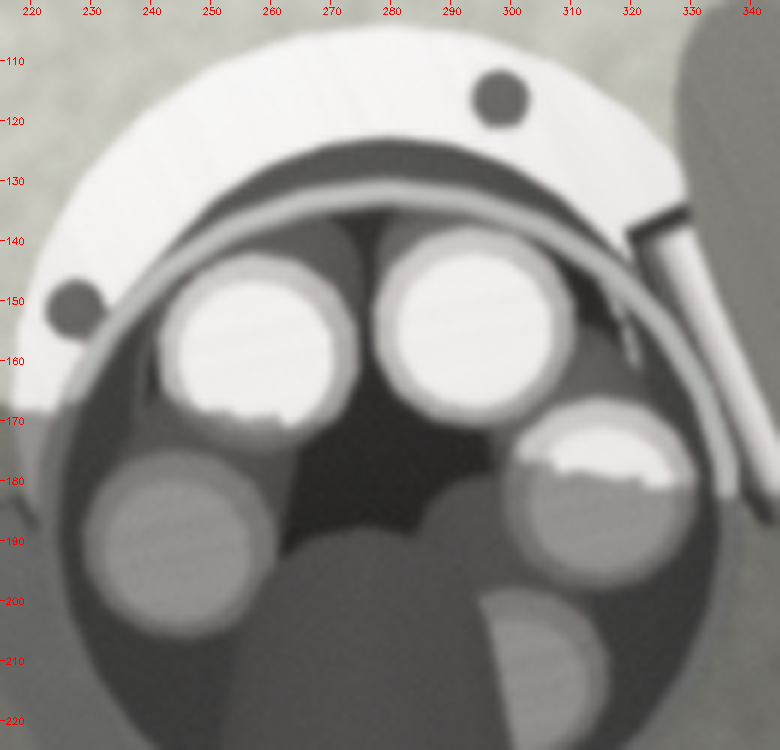

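View pics/w9o.png

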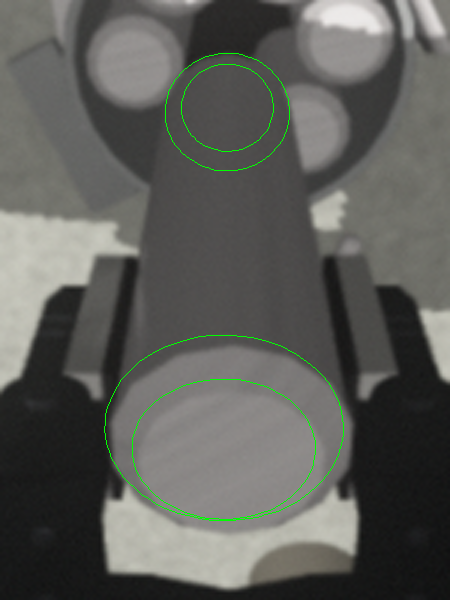

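```bash
python3 - <<'E'
from h import *
import pickle
from scipy.optimize import least_squares
np.set_printoptions(precision=4,suppress=True)
s=pickle.load(open('w9.pkl','rb'))
b=[(258.2,158.7),(294.1,154.5),(314.9,182.2),(245,190.7)]
X=np.array([onz('wrist',p,.0895,s) for p in b])[:,:2];print(X)
Xo=np.array([[ 0.6611,-0.0357],[0.6947,-0.0347],[0.7118,-0.0647],[0.6435,-0.0654]])
print('diff',X-Xo)
k=np.array([2,3,4,1])
def g(v):
    a=v[2]-k*np.pi/3
    return (X-(v[:2]+v[3]*np.c_[np.cos(a),np.sin(a)])).ravel()
r=least_squares(g,[.678,-.065,4.2,.0343]);print(r.x,np.round(r.fun*1000,1))
# bar bottom circle observed: tool-frame estimate
T=camera_info('wrist')['T_tool_cam']
for y in (0,.001,.0015):
  for z in (0,.0015):
    t=np.linspace(0,2*np.pi,100)
    P=np.c_[np.full(100,.095),y+.016*np.cos(t),z+.016*np.sin(t)];p=proj('wrist',P,P=T);print(y,z,'foot minx,maxx,miny',p[:,0].min(),p[:,0].max(),p[:,1].min())
    P=np.c_[np.full(100,-.041),y+.012*np.cos(t),z+.012*np.sin(t)];p=proj('wrist',P,P=T);print('  top',p[:,0].min(),p[:,0].max(),p[:,1].min(),p[:,1].max())
E
```

```text
[[ 0.6618 -0.0349]
 [ 0.6959 -0.0345]
 [ 0.7133 -0.0634]
 [ 0.6451 -0.0648]]
diff [[0.0007 0.0008]
 [0.0012 0.0002]
 [0.0015 0.0013]
 [0.0016 0.0006]]
[ 0.6793 -0.0642  4.2058  0.0341] [ 0.1  0.   0.1 -0.1 -0.   0.1 -0.1 -0.1]
0 0 foot minx,maxx,miny 254.55867990872585 296.01410107616607 187.28095422189776
  top 243.51243330739663 304.72336562498157 295.84457158590476 342.5921824893844
0 0.0015 foot minx,maxx,miny 254.6024885087549 295.9774673071142 189.18883737266606
  top 243.7171036705234 304.55213308728884 299.091240298099 345.1668595488801
0.001 0 foot minx,maxx,miny 255.85105815907488 297.30627505950594 187.2799353243325
  top 246.04793972775155 307.26637436474425 295.84574846178236 342.5941910180733
0.001 0.0015 foot minx,maxx,miny 255.89237757026186 297.26714205766194 189.18783777607047
  top 246.23725388711551 307.0797014547636 299.0924939774334 345.16889664614973
0.0015 0 foot minx,maxx,miny 256.49749565654867 297.95211877004925 187.27950183353144
  top 247.31707695812136 308.53652281146617 295.8448250032786 342.5933490489909
0.0015 0.0015 foot minx,maxx,miny 256.53756902845015 297.9117375635684 189.1874058180945
  top 247.4986860897526 308.3421560502124 299.0915750081499 345.1680602075488
```

```bash
python3 - <<'E'
from h import *
plan([.679,-.0638,.215],Rz(-1.68),n=2)
E
```

```text
[ 0.0177, 0.0015, 0.0012, 0.0011,-0.0006, 0.0051, 0.0177, 0.0014, 0.0011, 0.0011,-0.0006, 0.0051]
```

Call:
arm_command:
  increments: [0.0175,0.0015,0.001,0.001,0,0.005,0.0175,0.0015,0.001,0.001,0,0.005,0,0,0,0,0,0]

```text
clock: 19.55
position: [0.6783, -0.0622, 0.215]
orientation: [[-0.002, 0.994, -0.107], [0.002, -0.107, -0.994], [-1.0, -0.002, -0.002]]
contact_force: [-0.9, -0.2, -2.4]
opening: 0.356
```

```bash
python3 - <<'E'
from h import *
s=state();st(s)
plan([.679,-.0638,.18],Rz(-1.68),n=3)
im=camera('scene');crop(im,110,160,250,280,5,'pics/s11.png')
E
```

```text
t 19.55 p [ 0.6783 -0.0622  0.215 ] q [-0.2653  0.6323  0.904   0.0013  1.6079 -0.1579] F [-0.8983 -0.1987 -2.4133] op 0.356
[[-0.0022  0.9942 -0.1071]
 [ 0.0019 -0.1071 -0.9942]
 [-1.     -0.0024 -0.0017]]
[ 0.0117, 0.0003, 0.0005, 0.0006,-0.0006, 0.0008, 0.0117, 0.0003, 0.0005, 0.0006,-0.0006, 0.0008, 0.0117, 0.0003, 0.0005, 0.0006,-0.0006, 0.0008]
```

View pics/s11.png

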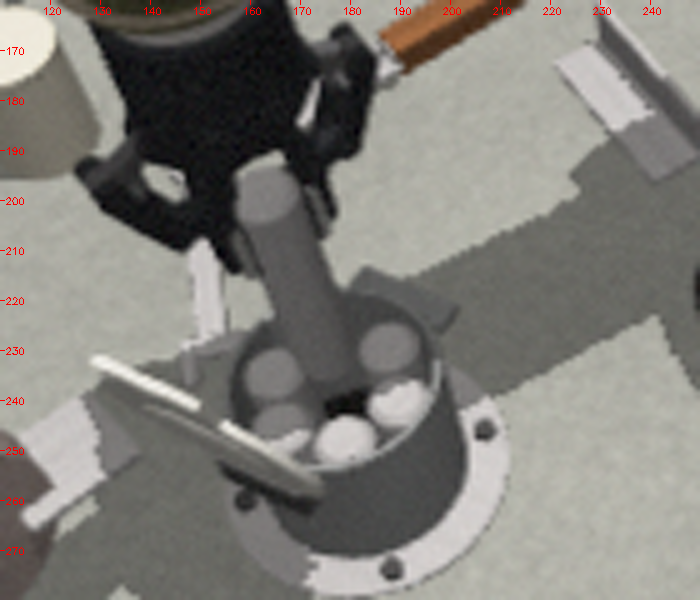

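Call:
arm_command:
  increments: [0.012,0.0005,0.0005,0.0005,0,0.001,0.0115,0.0005,0.0005,0.0005,0,0.001,0.0115,0,0.0005,0,0,0,0,0,0,0,0,0,0,0,0,0,0,0]

```text
clock: 20.23
position: [0.6802, -0.0647, 0.1815]
orientation: [[0.003, 0.994, -0.109], [0.0, -0.109, -0.994], [-1.0, 0.003, -0.001]]
contact_force: [-0.3, -0.1, -2.7]
opening: 0.356
```

```bash
python3 - <<'E'
from h import *
s=state();st(s);im=camera('wrist');crop(im,200,80,360,240,4,'pics/w10.png')
plan([.679,-.0638,.15],Rz(-1.68),n=4)
E
```

```text
t 20.23 p [ 0.6802 -0.0647  0.1815] q [-0.268   0.6526  0.9609  0.001   1.525  -0.1593] F [-0.2957 -0.0781 -2.6884] op 0.356
[[ 0.0033  0.9941 -0.1086]
 [ 0.0002 -0.1086 -0.9941]
 [-1.      0.0033 -0.0005]]
[ 0.0079,-0.0004,-0.0002, 0.0001,-0.0001,-0.0009, 0.0079,-0.0003,-0.0002, 0.0001,-0.0001,-0.0009, 0.0079,-0.0003,-0.0002, 0.0001,-0.0001,-0.0009, 0.0079,-0.0003,-0.0002, 0.0001,-0.0001,-0.0009]
```

View pics/w10.png

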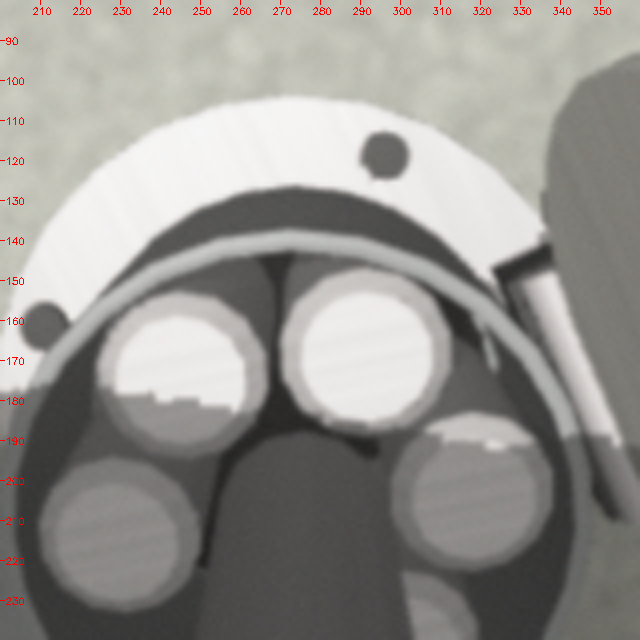

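Call:
arm_command:
  increments: [0.008,-0.0005,0,0,0,-0.001,0.008,-0.0005,-0.0005,0,0,-0.001,0.008,0,-0.0005,0,0,-0.001,0.008,0,0,0,0,0]

```text
clock: 20.78
position: [0.6791, -0.0634, 0.1484]
orientation: [[-0.001, 0.994, -0.108], [0.001, -0.108, -0.994], [-1.0, -0.001, -0.001]]
contact_force: [-0.3, -0.1, -2.4]
opening: 0.352
```

Call:
arm_command:
  increments: [0.01,0,0,0,0,0,0.01,0,0,0,0,0,0.008,0,0,0,0,0,0.005,0,0,0,0,0]

```text
clock: 21.28
position: [0.6791, -0.0635, 0.1155]
orientation: [[-0.001, 0.994, -0.109], [0.001, -0.109, -0.994], [-1.0, -0.001, -0.001]]
contact_force: [0.4, -0.3, -2.2]
opening: 0.354
```

Free so far; lower slowly to the floor.

Call:
arm_command:
  increments: [0.003,0,0,0,0,0,0.003,0,0,0,0,0,0,0,0,0,0,0]

```text
clock: 21.65
position: [0.6791, -0.0635, 0.1101]
orientation: [[-0.0, 0.994, -0.109], [0.001, -0.109, -0.994], [-1.0, -0.0, -0.001]]
contact_force: [0.1, -0.6, -2.4]
opening: 0.357
```

Call:
arm_command:
  increments: [0.0015,0,0,0,0,0,0.0015,0,0,0,0,0,0,0,0,0,0,0]

```text
clock: 22.02
position: [0.6791, -0.0634, 0.1071]
orientation: [[-0.0, 0.994, -0.109], [0.001, -0.109, -0.994], [-1.0, -0.0, -0.001]]
contact_force: [-0.5, -0.5, -2.7]
opening: 0.355
```

Call:
arm_command:
  increments: [0.0015,0,0,0,0,0,0,0,0,0,0,0]

```text
clock: 22.28
position: [0.6791, -0.0634, 0.1055]
orientation: [[-0.0, 0.994, -0.109], [0.001, -0.109, -0.994], [-1.0, -0.0, -0.001]]
contact_force: [-0.6, 0.5, -2.7]
opening: 0.351
```

Call:
arm_command:
  increments: [0.0015,0,0,0,0,0,0,0,0,0,0,0]

```text
clock: 22.52
position: [0.6791, -0.0634, 0.104]
orientation: [[-0.0, 0.994, -0.109], [0.001, -0.109, -0.994], [-1.0, -0.001, -0.001]]
contact_force: [0.2, 0.1, -2.7]
opening: 0.357
```

Call:
arm_command:
  increments: [0.001,0,0,0,0,0,0,0,0,0,0,0]

```text
clock: 22.78
position: [0.6791, -0.0635, 0.1031]
orientation: [[-0.0, 0.994, -0.109], [0.001, -0.109, -0.994], [-1.0, -0.0, -0.001]]
contact_force: [-0.0, -0.2, -2.2]
opening: 0.352
```

Call:
arm_command:
  increments: [0.001,0,0,0,0,0,0,0,0,0,0,0]

```text
clock: 23.02
position: [0.6793, -0.0635, 0.1025]
orientation: [[0.0, 0.994, -0.109], [0.001, -0.109, -0.994], [-1.0, 0.0, -0.001]]
contact_force: [-1.7, 0.6, 0.0]
opening: 0.354
```

```bash
python3 - <<'E'
from h import *
s=state();st(s);im=camera('scene');crop(im,110,160,250,280,5,'pics/s12.png');im=camera('wrist');cv2.imwrite('pics/w11.png',im[:,:,::-1])
E
```

```text
t 23.02 p [ 0.6793 -0.0635  0.1025] q [-0.2665  0.7136  1.0742  0.0006  1.3537 -0.1579] F [-1.7034  0.5731  0.0033] op 0.354
[[ 0.0003  0.9941 -0.1086]
 [ 0.0005 -0.1086 -0.9941]
 [-1.      0.0002 -0.0005]]
```

View pics/s12.png

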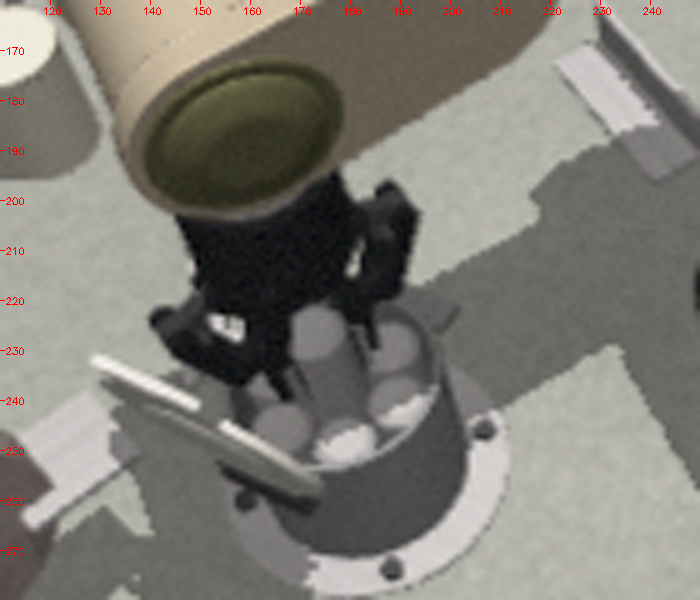

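View pics/w11.png

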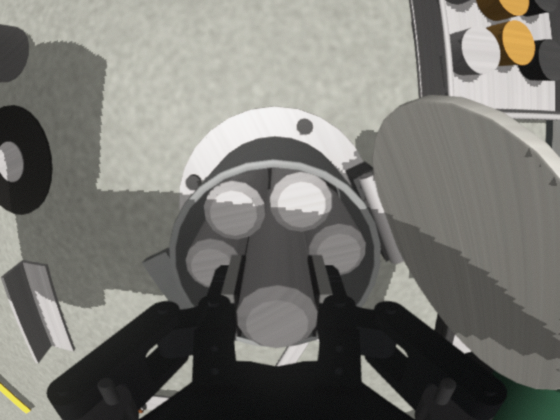

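Call:
arm_command:
  increments: [0,0,0,0,0,0,0,0,0,0,0,0]
  jaw: -0.08

```text
clock: 23.38
position: [0.6793, -0.0635, 0.1023]
orientation: [[0.0, 0.994, -0.109], [0.001, -0.109, -0.994], [-1.0, 0.0, -0.001]]
contact_force: [-0.3, 0.0, -0.3]
opening: 0.462
```

Call:
arm_command:
  increments: [-0.01,0,0,0,0,0,-0.02,0,0,0,0,0,-0.035,0,0,0,0,0,-0.05,0,0,0,0,0,-0.05,0,0,0,0,0]

```text
clock: 24.0
position: [0.679, -0.0635, 0.2696]
orientation: [[0.001, 0.994, -0.109], [0.0, -0.109, -0.994], [-1.0, 0.001, -0.001]]
contact_force: [0.6, -0.2, 0.2]
opening: 0.462
```

```bash
python3 - <<'E'
from h import *
import pickle
s=state();st(s);im=camera('wrist');cv2.imwrite('pics/w12.png',im[:,:,::-1]);pickle.dump(s,open('w12.pkl','wb'))
R=Rz(-1.6775,np.radians(26));ax=-R[:,0]
tp=np.array([.4502,.2610,.142])
p0=s['position']
p1=np.array([.60,.08,.30]);
plan([.48,.17,.29],Rz(-1.6775,.0),n=7); plan(tp+.035*ax,R,n=6,cur=(np.array([.48,.17,.29]),Rz(-1.6775)))
E
```

```text
t 24.0 p [ 0.679  -0.0635  0.2696] q [-0.2666  0.6118  0.7903  0.0006  1.7391 -0.1578] F [ 0.609  -0.193   0.1923] op 0.462
[[ 0.0006  0.9941 -0.1085]
 [ 0.0005 -0.1085 -0.9941]
 [-1.      0.0005 -0.0005]]
[-0.0022,-0.032 ,-0.0301,-0.0003, 0.0002,-0.0018,-0.0022,-0.032 ,-0.0301,-0.0003, 0.0002,-0.0018,-0.0021,-0.032 ,-0.0301,-0.0003, 0.0002,-0.0018,-0.002 ,-0.032 ,-0.0301,-0.0003, 0.0002,-0.0018,-0.002 ,-0.032 ,-0.0301,-0.0003, 0.0002,-0.0018]
[-0.0019,-0.032 ,-0.0301,-0.0003, 0.0002,-0.0018,-0.0018,-0.032 ,-0.0302,-0.0003, 0.0002,-0.0018]
[ 0.0194,-0.0066,-0.012 , 0.    , 0.0756, 0.    , 0.0203,-0.0066,-0.0105, 0.    , 0.0756, 0.    , 0.021 ,-0.0066,-0.0089, 0.    , 0.0756, 0.    , 0.0216,-0.0066,-0.0073, 0.    , 0.0756, 0.    , 0.0221,-0.0066,-0.0057, 0.    , 0.0756, 0.    ]
[ 0.0225,-0.0066,-0.004 , 0.    , 0.0756, 0.    ]
```

View pics/w12.png

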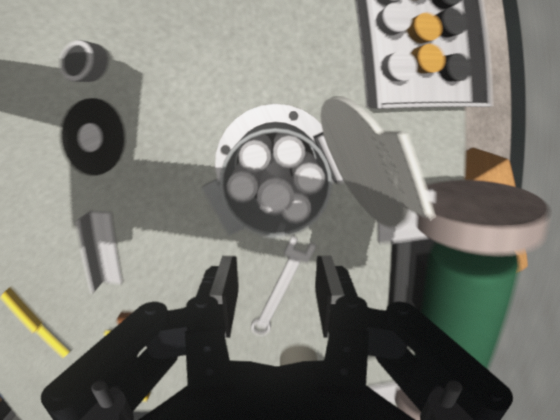

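Call:
arm_command:
  increments: [-0.002,-0.032,-0.03,0,0,-0.002,-0.002,-0.032,-0.03,0,0,-0.002,-0.002,-0.032,-0.03,0,0,-0.002,-0.002,-0.032,-0.03,0,0,-0.001,-0.002,-0.032,-0.03,0,0,0]
  jaw: 0.1

```text
clock: 24.68
position: [0.5354, 0.1039, 0.2787]
orientation: [[-0.006, 0.994, -0.109], [0.001, -0.109, -0.994], [-1.0, -0.006, -0.001]]
contact_force: [1.0, 0.4, -1.0]
opening: 0.549
```

Call:
arm_command:
  increments: [-0.002,-0.032,-0.03,0,0,0,-0.002,-0.032,-0.03,0,0,0,0.0195,-0.0065,-0.012,0,0.0756,0,0.0205,-0.0065,-0.0105,0,0.0756,0,0.021,-0.0065,-0.009,0,0.0756,0]

```text
clock: 25.3
position: [0.4633, 0.2081, 0.2243]
orientation: [[0.019, 0.994, -0.107], [0.227, -0.108, -0.968], [-0.974, -0.006, -0.228]]
contact_force: [-0.1, 0.3, 0.1]
opening: 0.55
```

Call:
arm_command:
  increments: [0.0215,-0.0065,-0.0075,0,0.0756,0,0.022,-0.0065,-0.0055,0,0.0756,0,0.0195,-0.0065,-0.004,0,0.0756,0,0,0,0,0,0,0,0,0,0,0,0,0]

```text
clock: 25.92
position: [0.4483, 0.2442, 0.17]
orientation: [[0.043, 0.994, -0.1], [0.436, -0.108, -0.893], [-0.899, -0.005, -0.438]]
contact_force: [-0.5, 0.5, -0.0]
opening: 0.551
```

```bash
python3 - <<'E'
from h import *
s=state();st(s);im=camera('wrist');cv2.imwrite('pics/w13.png',im[:,:,::-1])
R=Rz(-1.6775,np.radians(26));ax=-R[:,0]
tp=np.array([.4502,.2610,.142]);plan(tp-.037*ax+.001*R[:,2],R,n=4)
E
```

```text
t 25.93 p [0.4483 0.2442 0.17  ] q [ 0.033   0.3127  1.6873  0.5005  1.1305 -0.0716] F [-0.4981  0.5055 -0.0394] op 0.551
[[ 0.0429  0.9941 -0.0998]
 [ 0.4358 -0.1085 -0.8935]
 [-0.899  -0.0052 -0.4378]]
[ 0.0174, 0.0001,-0.0005,-0.001 , 0.0001, 0.0009, 0.0174, 0.0001,-0.0005,-0.001 , 0.0001, 0.0009, 0.0174, 0.0001,-0.0005,-0.001 , 0.0001, 0.0009, 0.0174, 0.    ,-0.0005,-0.001 , 0.0001, 0.0009]
```

View pics/w13.png

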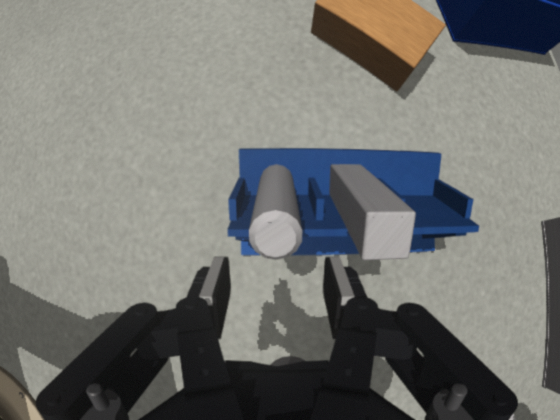

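Aligned: bar top at (275,236), centred between the fingers (x≈276).

Call:
arm_command:
  increments: [0.0175,0,-0.0005,-0.001,0,0.001,0.0175,0,-0.0005,-0.001,0,0.001,0.0175,0,-0.0005,-0.001,0,0.001,0.017,0,-0.0005,-0.001,0,0.001,0,0,0,0,0,0]

```text
clock: 26.6
position: [0.4508, 0.2769, 0.1074]
orientation: [[0.044, 0.994, -0.096], [0.436, -0.106, -0.894], [-0.899, -0.002, -0.438]]
contact_force: [0.2, -0.3, 1.2]
opening: 0.547
```

Call:
arm_command:
  increments: [0,0,0,0,0,0,0,0,0,0,0,0,0,0,0,0,0,0]
  jaw: -1
  grip_force: 80

```text
clock: 26.98
position: [0.4511, 0.2764, 0.1085]
orientation: [[0.047, 0.994, -0.096], [0.437, -0.107, -0.893], [-0.898, -0.0, -0.439]]
contact_force: [-2.9, -2.2, 6.5]
opening: 0.355
```

Call:
arm_command:
  increments: [-0.01,0,0,0,0,0,-0.03,0,0,0,0,0,-0.05,0,0,0,0,0,-0.05,0,0,0,0,0]

```text
clock: 27.48
position: [0.4438, 0.2143, 0.2347]
orientation: [[0.045, 0.994, -0.097], [0.435, -0.107, -0.894], [-0.899, -0.002, -0.438]]
contact_force: [1.0, -0.0, -1.5]
opening: 0.354
```

```bash
python3 - <<'E'
from h import *
s=state();st(s)
p=s['position']+[0,0,.03];R=s['orientation'];print(R.T@[0,0,.03])
# side
mid=np.array([.679,-.0649]);side=mid+.0343*np.array([np.cos(4.206),np.sin(4.206)]);print(side)
plan([.6,.06,.26],Rz(-1.87),n=6,cur=(p,R)); plan([*side,.26],Rz(-2.077),n=4,cur=(np.array([.6,.06,.26]),Rz(-1.87)))
E
```

```text
t 27.48 p [0.4438 0.2143 0.2347] q [-0.0355  0.216   1.6108  0.4686  1.3119 -0.0492] F [ 0.9768 -0.0299 -1.5179] op 0.354
[[ 0.0448  0.9943 -0.0971]
 [ 0.4353 -0.1069 -0.8939]
 [-0.8992 -0.0022 -0.4375]]
[-0.027  -0.0001 -0.0131]
[ 0.6624 -0.0949]
[-0.0093, 0.0286, 0.0208, 0.0314,-0.0752, 0.0076,-0.0075, 0.0293, 0.0205, 0.0314,-0.0752, 0.0076,-0.0058, 0.03  , 0.0201, 0.0314,-0.0752, 0.0076,-0.0041, 0.0307, 0.0195, 0.0314,-0.0752, 0.0076,-0.0024, 0.0313, 0.0188, 0.0314,-0.0752, 0.0076]
[-0.0008, 0.0319, 0.0179, 0.0314,-0.0752, 0.0076]
[0.    ,0.0263,0.0324,0.0517,0.    ,0.    ,0.    ,0.028 ,0.031 ,0.0517,0.    ,0.    ,0.    ,0.0295,0.0295,0.0517,0.    ,0.    ,0.    ,0.031 ,0.0279,0.0517,0.    ,0.    ]
```

Call:
arm_command:
  increments: [-0.036,0,-0.0175,0,0,0,-0.0095,0.0285,0.021,0.0315,-0.0755,0.0075,-0.0075,0.0295,0.0205,0.0315,-0.0755,0.0075,-0.006,0.03,0.02,0.0315,-0.0755,0.0075,-0.004,0.0305,0.0195,0.0315,-0.0755,0.0075]

```text
clock: 28.1
position: [0.5488, 0.1109, 0.2707]
orientation: [[0.024, 0.972, -0.235], [0.145, -0.236, -0.961], [-0.989, -0.011, -0.147]]
contact_force: [0.2, 0.6, -2.5]
opening: 0.354
```

Call:
arm_command:
  increments: [-0.0025,0.0315,0.019,0.0315,-0.0755,0.0075,-0.001,0.032,0.018,0.0315,-0.0755,0.0075,0,0.0265,0.0325,0.0515,0,0,0,0.028,0.031,0.0515,0,0,0,0.0295,0.0295,0.0515,0,0]

```text
clock: 28.72
position: [0.6475, -0.0575, 0.2691]
orientation: [[-0.002, 0.897, -0.441], [-0.001, -0.441, -0.897], [-1.0, -0.001, 0.001]]
contact_force: [0.1, 0.5, -2.5]
opening: 0.356
```

```bash
python3 - <<'E'
from h import *
s=state();st(s)
plan([.6624,-.0949,.27],Rz(-2.077),n=2)
E
```

```text
t 28.73 p [ 0.6475 -0.0575  0.2691] q [-0.2699  0.5471  0.9091 -0.0011  1.6867  0.1868] F [ 0.1262  0.5348 -2.5211] op 0.356
[[-0.0015  0.8975 -0.4411]
 [-0.0007 -0.4411 -0.8975]
 [-1.     -0.0011  0.0013]]
[-0.0004, 0.015 , 0.0135, 0.0247, 0.0007, 0.0005,-0.0004, 0.0153, 0.0131, 0.0247, 0.0007, 0.0005]
```

Call:
arm_command:
  increments: [0,0.015,0.0135,0.025,0,0,0,0.0155,0.013,0.025,0,0,0,0,0,0,0,0,0,0,0,0,0,0]

```text
clock: 29.22
position: [0.6627, -0.0922, 0.2691]
orientation: [[-0.001, 0.876, -0.482], [0.0, -0.482, -0.876], [-1.0, -0.001, 0.0]]
contact_force: [-0.0, 0.5, -2.2]
opening: 0.354
```

```bash
python3 - <<'E'
from h import *
import pickle
s=state();st(s);im=camera('wrist');cv2.imwrite('pics/w14.png',im[:,:,::-1]);pickle.dump(s,open('w14.pkl','wb'))
crop(im,205,90,345,220,5,'pics/w14a.png')
E
python3 bar.py pics/w14.png pics/w14o.png -.041
```

```text
t 29.23 p [ 0.6627 -0.0922  0.2691] q [-0.3147  0.5856  0.84   -0.0002  1.7168  0.1882] F [-0.0245  0.513  -2.2266] op 0.354
[[-0.0008  0.8762 -0.482 ]
 [ 0.0001 -0.482  -0.8762]
 [-1.     -0.0008  0.0003]]
```

View pics/w14.png

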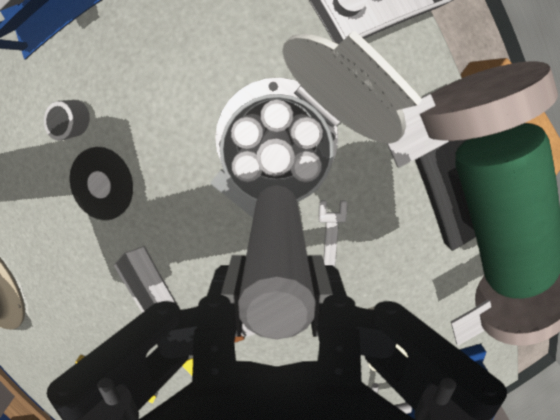

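View pics/w14a.png

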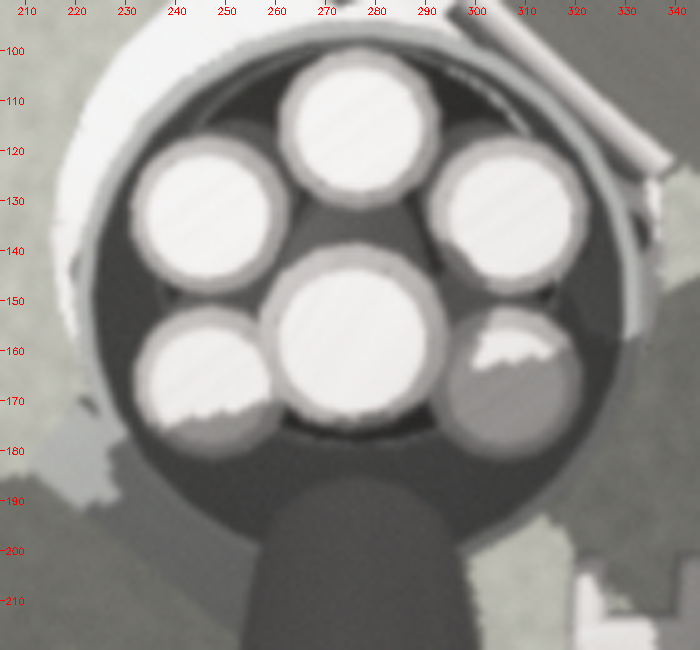

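View pics/w14o.png

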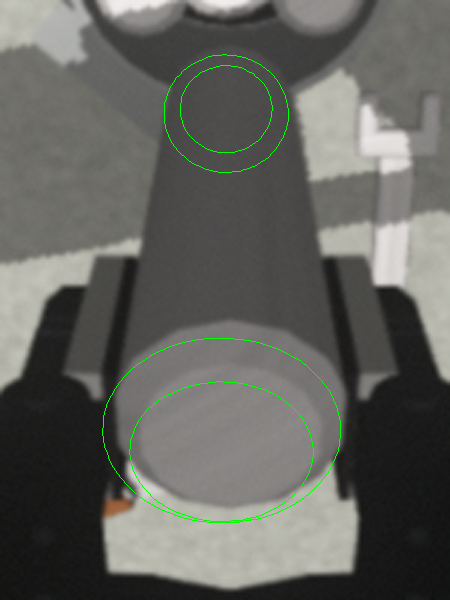

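```bash
python3 - <<'E'
from h import *
import pickle
from scipy.optimize import least_squares
np.set_printoptions(precision=4,suppress=True)
s=pickle.load(open('w14.pkl','rb'))
b=[(247.4,166.4),(247,133.1),(276.8,115.5),(306.6,133.2),(306,166.7)]
X=np.array([onz('wrist',p,.0895,s) for p in b])[:,:2];print(X)
k=np.arange(1,6)
for sg in (1,-1):
    def g(v):
        a=v[2]+sg*k*np.pi/3
        return (X-(v[:2]+v[3]*np.c_[np.cos(a),np.sin(a)])).ravel()
    r=least_squares(g,[.679,-.065,4.2,.0343])
    if r.cost<1e-4:
        v=r.x;print(v,np.round(r.fun*1000,1));side=v[:2]+.0343*np.array([np.cos(v[2]),np.sin(v[2])]);print('side',side)
print('mid long',onz('wrist',(275.4,157),.145,s))
T=camera_info('wrist')['T_tool_cam'];t=np.linspace(0,2*np.pi,100)
def ext(x,y,z,r):
    p=proj('wrist',np.c_[np.full(100,x),y+r*np.cos(t),z+r*np.sin(t)],P=T);return np.r_[p.min(0),p.max(0)]
for nm,fl in (('old w9',[245.7,299,308,346.7]),('new',[245.7,292.7,307.3,338.3])):
    r=least_squares(lambda v:ext(v[0],v[1],v[2],.012)-fl,[-.041,0,0]);print(nm,r.x,r.fun)
for y0,z0 in ((0,0),(.001,.001)):
  e=ext(.095,y0,z0,.016);print('foot',(e[0]+e[2])/2,e[1])
E
```

```text
[[ 0.6451 -0.0655]
 [ 0.6616 -0.036 ]
 [ 0.6958 -0.0351]
 [ 0.7132 -0.0645]
 [ 0.6968 -0.0944]]
[ 0.6792 -0.0651  4.206   0.0341] [-0.   0.1  0.  -0.2  0.1  0.2 -0.1 -0.   0.1 -0.1]
side [ 0.6625 -0.0951]
mid long [ 0.6795 -0.0622  0.145 ]
old w9 [-0.044   0.0014 -0.001 ] [-0.1499  0.1848  0.1497 -0.2121]
new [-0.0393  0.0012 -0.001 ] [ 0.4648 -0.5637 -0.4641  0.6417]
foot 274.8823910581356 187.81500607382628
foot 276.17520607635504 189.08530691370368
```

```bash
python3 - <<'E'
from h import *
plan([.6617,-.0957,.245],Rz(-2.077),n=3)
E
```

```text
[0.0081,0.0003,0.0012,0.0012,0.0001,0.0002,0.0081,0.0003,0.0012,0.0012,0.0001,0.0002,0.0081,0.0003,0.0012,0.0012,0.0001,0.0002]
```

Call:
arm_command:
  increments: [0.008,0.0005,0.001,0.001,0,0,0.008,0.0005,0.0015,0.001,0,0,0.008,0,0.001,0.001,0,0,0,0,0,0,0,0,0,0,0,0,0,0]

```text
clock: 29.9
position: [0.6621, -0.0967, 0.2451]
orientation: [[-0.0, 0.874, -0.486], [-0.0, -0.486, -0.874], [-1.0, -0.0, 0.0]]
contact_force: [0.4, -0.1, -3.0]
opening: 0.356
```

```bash
python3 - <<'E'
from h import *
import pickle
s=state();st(s);im=camera('wrist');cv2.imwrite('pics/w15.png',im[:,:,::-1]);pickle.dump(s,open('w15.pkl','wb'))
crop(im,205,90,345,230,5,'pics/w15a.png')
plan([.6617,-.0957,.205],Rz(-2.077),n=5)
E
```

```text
t 29.9 p [ 0.6621 -0.0967  0.2451] q [-0.3214  0.5938  0.8916 -0.0004  1.6564  0.1856] F [ 0.4312 -0.1058 -3.0272] op 0.356
[[-0.0004  0.8742 -0.4856]
 [-0.0003 -0.4856 -0.8742]
 [-1.     -0.0001  0.0005]]
[ 0.008 ,-0.0002,-0.0001,-0.0002, 0.0001,-0.    , 0.008 ,-0.0002,-0.0001,-0.0002, 0.0001,-0.    , 0.008 ,-0.0002,-0.0001,-0.0002, 0.0001,-0.    , 0.008 ,-0.0002,-0.0001,-0.0002, 0.0001,-0.    , 0.008 ,-0.0002,-0.0001,-0.0002, 0.0001,-0.    ]
```

View pics/w15a.png

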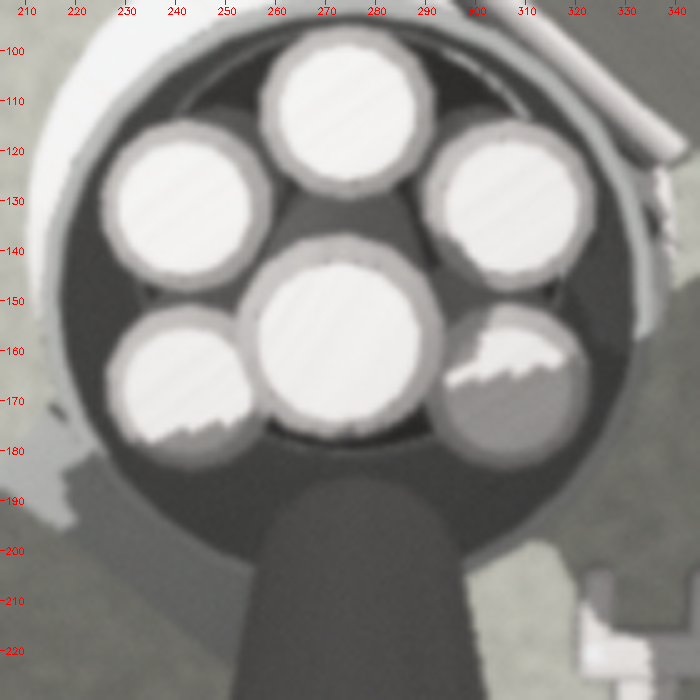

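Call:
arm_command:
  increments: [0.004,-0.001,-0.0005,0,0,0,0.008,-0.001,0,0,0,0,0.008,0,0,0,0,0,0.008,0,0,0,0,0]

```text
clock: 30.45
position: [0.6604, -0.0953, 0.2161]
orientation: [[-0.001, 0.874, -0.486], [-0.0, -0.486, -0.874], [-1.0, -0.001, 0.001]]
contact_force: [-0.5, -0.4, -2.1]
opening: 0.357
```

```bash
python3 - <<'E'
from h import *
import pickle
s=state();st(s);im=camera('wrist');cv2.imwrite('pics/w16.png',im[:,:,::-1]);pickle.dump(s,open('w16.pkl','wb'))
crop(im,195,90,355,240,5,'pics/w16a.png')
plan([.6612,-.0952,.205],Rz(-2.077),n=5)
E
```

```text
t 30.45 p [ 0.6604 -0.0953  0.2161] q [-0.3201  0.604   0.9542 -0.0005  1.5845  0.187 ] F [-0.5217 -0.3535 -2.0977] op 0.357
[[-0.0012  0.8742 -0.4856]
 [-0.0001 -0.4856 -0.8742]
 [-1.     -0.001   0.0007]]
[ 0.002 , 0.0002,-0.0001,-0.0002, 0.0002, 0.0006, 0.002 , 0.0002,-0.0001,-0.0002, 0.0002, 0.0006, 0.002 , 0.0002,-0.0001,-0.0002, 0.0002, 0.0006, 0.002 , 0.0002,-0.0001,-0.0002, 0.0002, 0.0006, 0.002 , 0.0002,-0.0001,-0.0002, 0.0002, 0.0006]
```

View pics/w16a.png

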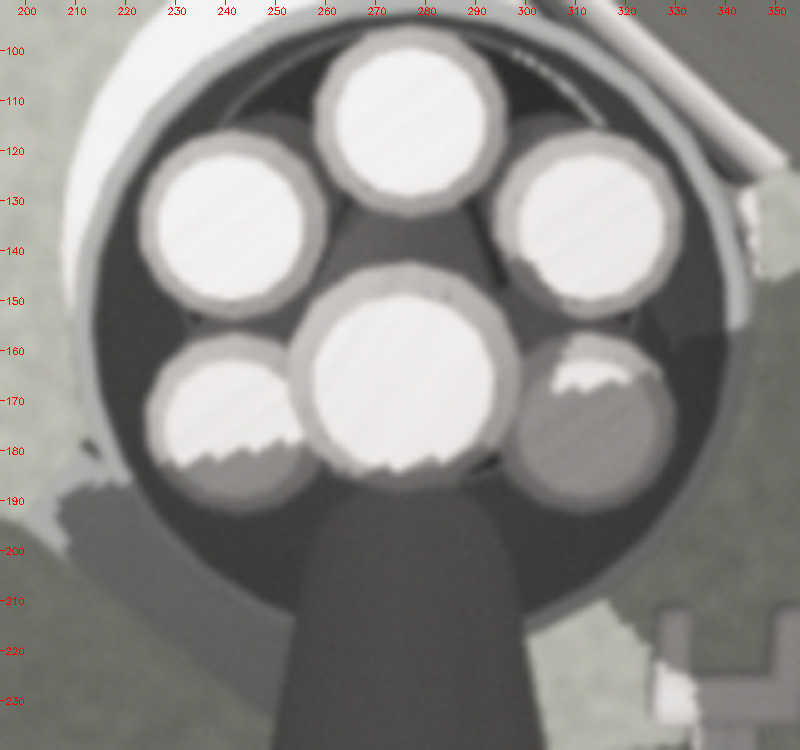

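Call:
arm_command:
  increments: [0.004,0.0003,0,0,0,0,0.006,0,0,0,0,0,0.006,0,0,0,0,0,0.006,0,0,0,0,0]

```text
clock: 31.0
position: [0.6607, -0.0954, 0.1944]
orientation: [[-0.001, 0.874, -0.486], [-0.0, -0.486, -0.874], [-1.0, -0.001, 0.001]]
contact_force: [-0.3, 0.4, -2.9]
opening: 0.351
```

```bash
python3 - <<'E'
from h import *
s=state();st(s);im=camera('wrist')
crop(im,195,90,355,240,5,'pics/w17a.png')
E
```

```text
t 31.0 p [ 0.6607 -0.0954  0.1944] q [-0.3202  0.6169  0.9919 -0.0005  1.5335  0.1869] F [-0.3061  0.432  -2.8565] op 0.351
[[-0.0008  0.8742 -0.4856]
 [-0.0002 -0.4856 -0.8742]
 [-1.     -0.0006  0.0006]]
```

View pics/w17a.png

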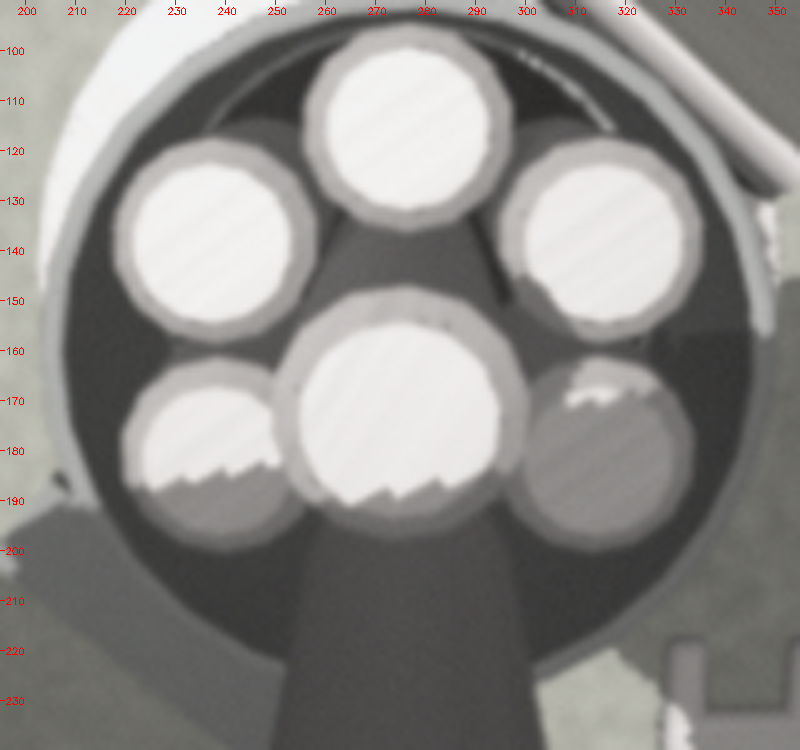

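Call:
arm_command:
  increments: [0.004,-0.0003,0,0,0,0,0.004,0,0,0,0,0,0.004,0,0,0,0,0]

```text
clock: 31.42
position: [0.6605, -0.0953, 0.1827]
orientation: [[-0.001, 0.874, -0.486], [-0.0, -0.486, -0.874], [-1.0, -0.0, 0.001]]
contact_force: [-0.8, -0.3, -2.2]
opening: 0.353
```

Call:
arm_command:
  increments: [0.005,0,0,0,0,0,0.006,0,0,0,0,0,0.006,0,0,0,0,0]

```text
clock: 31.8
position: [0.6604, -0.0953, 0.1654]
orientation: [[-0.001, 0.874, -0.486], [-0.0, -0.486, -0.874], [-1.0, -0.001, 0.001]]
contact_force: [0.2, 1.1, -2.2]
opening: 0.356
```

Call:
arm_command:
  increments: [0.008,0,0,0,0,0,0.008,0,0,0,0,0,0.008,0,0,0,0,0]

```text
clock: 32.17
position: [0.6604, -0.0953, 0.1412]
orientation: [[-0.001, 0.874, -0.486], [-0.0, -0.486, -0.874], [-1.0, -0.001, 0.001]]
contact_force: [-0.1, 0.8, -2.4]
opening: 0.353
```

Sliding in freely.

Call:
arm_command:
  increments: [0.008,0,0,0,0,0,0.008,0,0,0,0,0,0.006,0,0,0,0,0,0.005,0,0,0,0,0]

```text
clock: 32.67
position: [0.6604, -0.0953, 0.1145]
orientation: [[-0.001, 0.874, -0.486], [-0.0, -0.486, -0.874], [-1.0, -0.0, 0.001]]
contact_force: [-0.8, 0.2, -3.4]
opening: 0.358
```

Call:
arm_command:
  increments: [0.002,0,0,0,0,0,0.0015,0,0,0,0,0,0,0,0,0,0,0]

```text
clock: 33.05
position: [0.6604, -0.0953, 0.1114]
orientation: [[-0.001, 0.874, -0.486], [-0.0, -0.486, -0.874], [-1.0, -0.0, 0.001]]
contact_force: [-0.1, 0.2, -2.5]
opening: 0.354
```

Call:
arm_command:
  increments: [0.0015,0,0,0,0,0,0,0,0,0,0,0]

```text
clock: 33.3
position: [0.6604, -0.0953, 0.1098]
orientation: [[-0.001, 0.874, -0.486], [-0.0, -0.486, -0.874], [-1.0, -0.001, 0.001]]
contact_force: [-0.2, 0.6, -2.3]
opening: 0.355
```

Call:
arm_command:
  increments: [0.0015,0,0,0,0,0,0,0,0,0,0,0]

```text
clock: 33.55
position: [0.6603, -0.0953, 0.1082]
orientation: [[-0.001, 0.874, -0.486], [-0.0, -0.486, -0.874], [-1.0, -0.001, 0.001]]
contact_force: [0.4, 0.2, -2.5]
opening: 0.357
```

Call:
arm_command:
  increments: [0.001,0,0,0,0,0,0,0,0,0,0,0]

```text
clock: 33.8
position: [0.6604, -0.0953, 0.1073]
orientation: [[-0.001, 0.874, -0.486], [-0.0, -0.486, -0.874], [-1.0, -0.001, 0.001]]
contact_force: [0.3, 0.6, -2.8]
opening: 0.354
```

Call:
arm_command:
  increments: [0.001,0,0,0,0,0,0,0,0,0,0,0]

```text
clock: 34.05
position: [0.6605, -0.0954, 0.1068]
orientation: [[-0.0, 0.874, -0.486], [-0.0, -0.486, -0.874], [-1.0, 0.0, 0.0]]
contact_force: [-1.5, -0.4, 1.2]
opening: 0.355
```

Call:
arm_command:
  increments: [0,0,0,0,0,0,0,0,0,0,0,0]
  jaw: -0.1

```text
clock: 34.3
position: [0.6605, -0.0953, 0.1065]
orientation: [[-0.0, 0.874, -0.486], [-0.0, -0.486, -0.874], [-1.0, -0.0, 0.001]]
contact_force: [0.9, 0.1, -0.4]
opening: 0.451
```

Call:
arm_command:
  increments: [-0.01,0,0,0,0,0,-0.02,0,0,0,0,0,-0.035,0,0,0,0,0,-0.05,0,0,0,0,0,-0.05,0,0,0,0,0]

```text
clock: 34.92
position: [0.6603, -0.0952, 0.2738]
orientation: [[0.0, 0.874, -0.486], [-0.0, -0.486, -0.874], [-1.0, 0.0, 0.0]]
contact_force: [1.3, -0.4, -0.0]
opening: 0.451
```

Call:
arm_command:
  increments: [0,-0.03,-0.04,0,0,0,0,-0.03,-0.04,0,0,0,0,-0.03,-0.04,0,0,0,0,-0.03,-0.04,0,0,0,0,0,0,0,0,0]

```text
clock: 35.55
position: [0.6326, 0.1061, 0.2725]
orientation: [[0.0, 0.876, -0.482], [0.0, -0.482, -0.876], [-1.0, 0.0, -0.0]]
contact_force: [-0.0, -0.7, -0.3]
opening: 0.452
```

```bash
python3 - <<'E'
from h import *
s=state();st(s);cv2.imwrite('pics/w18.png',camera('wrist')[:,:,::-1]);a=camera('scene');cv2.imwrite('pics/s18.png',a[:,:,::-1]);crop(a,110,160,250,280,5,'pics/s18a.png');b=camera('top');crop(b,270,100,420,220,5,'pics/t18.png')
E
```

```text
t 35.55 p [0.6326 0.1061 0.2725] q [-0.0182  0.5278  0.9337  0.0002  1.6795  0.4844] F [-0.0237 -0.7408 -0.2611] op 0.452
[[ 0.0005  0.8763 -0.4817]
 [ 0.0002 -0.4817 -0.8763]
 [-1.      0.0003 -0.0004]]
```

View pics/s18.png

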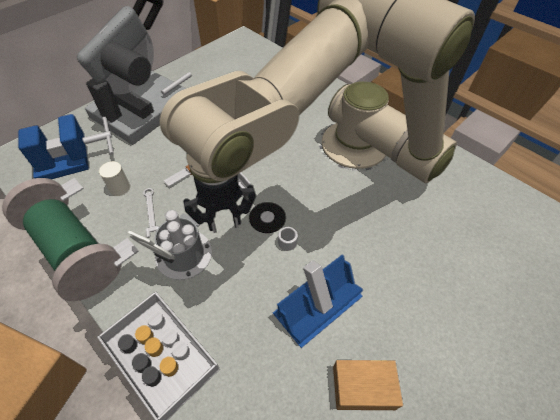

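View pics/s18a.png

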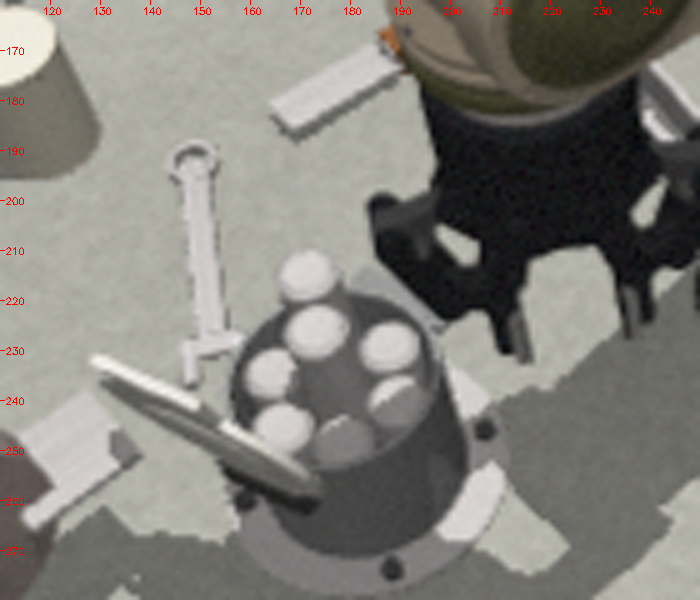

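View pics/w18.png

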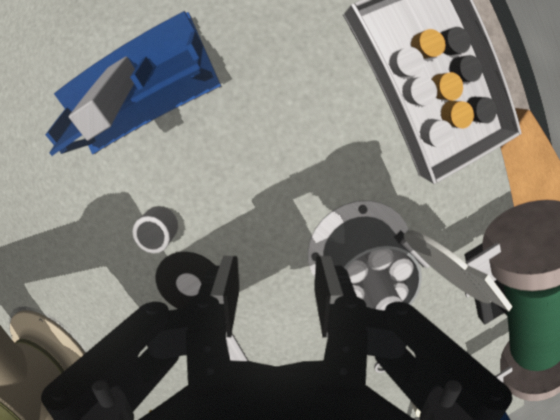

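View pics/t18.png

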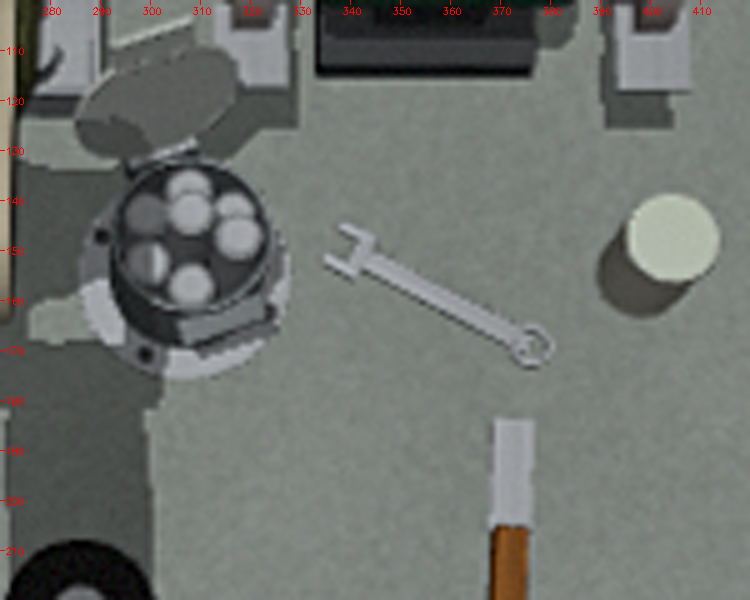

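```bash
python3 - <<'E'
from h import *
u=np.array([.942,.336,0]);v=np.array([-.336,.942,0]);c=np.array([.679,-.0649,0]);h=c+.06*u+[0,0,.1]
for th in (1.5,1.6,1.7,1.75,1.8,1.85,1.9):
    e=h+.136*(-np.cos(th)*u+np.sin(th)*np.array([0,0,1])); print(th,*[np.round(proj(n,[e-.028*v,e+.028*v]),1).tolist() for n in('top','scene')])
# mid/side tops at z=.148
for p in ((.679,-.0649),(.6624,-.0949)): print(proj('scene',[*p,.148]),proj('top',[*p,.148]))
E
```

```text
1.5 [[313.2, 114.4], [296.4, 120.0]] [[139.2, 214.2], [159.8, 223.3]]
1.6 [[311.7, 110.5], [294.9, 116.0]] [[135.3, 218.6], [156.1, 227.9]]
1.7 [[310.2, 106.8], [293.5, 112.3]] [[131.6, 223.5], [152.4, 232.9]]
1.75 [[309.5, 105.0], [292.8, 110.6]] [[129.8, 226.1], [150.7, 235.6]]
1.8 [[308.7, 103.3], [292.0, 108.9]] [[128.0, 228.7], [149.0, 238.3]]
1.85 [[308.0, 101.7], [291.3, 107.2]] [[126.3, 231.4], [147.3, 241.1]]
1.9 [[307.3, 100.2], [290.7, 105.7]] [[124.7, 234.2], [145.7, 244.0]]
[[171.21046429 223.56500997]] [[308.62186136 140.92313182]]
[[169.65089914 212.63401289]] [[317.69192357 145.7696851 ]]
```

```bash
python3 - <<'E'
from station import manip
print(manip.finish_job())
E
```

```text
the job is handed in; nothing more can be done
None
```

The job is handed in at 35.6 s of the 72 s allowed. I saw no check fail, but the verdict is not reported.

- **Cover:** I pried it open with the blade under the tab and pushed it over. The last pictures put it at about 1.83 rad, past upright and staying there. The gripper did not touch it, and contact forces while prying were about 4 N.
- **Scraper:** It lies flat on the bench at about (0.44, -0.29), clear of the can, the wrench and the yellow look-alike.
- **Round bars:** I lowered one into the middle place and one into the side place. Both slid in without side force. Each was released only after the held weight (about 2.5 N) had passed to the can floor. The last pictures show both upright among the five short bars.
- **Everything else:** The square bar is still in the rack. The other items on the bench look unmoved in the last pictures, apart from those hidden behind the arm.

One disagreement: readings from the cameras differed by 1 to 2 mm for the wrist camera and about 2 pixels for the scene camera. I averaged several views, and the result was close enough for both bars to go in freely.

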